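Complete the bangle tray and hold the spring clip open over its card

ROBOT

A 6-joint arm with a two-finger parallel gripper is mounted at the origin on the work surface. World frame = base frame: x ahead of the robot, y to its left, z up, the work surface at z = 0. Lengths are in m, angles in rad, forces in N, time in s.
With the tool pointing down it reaches from about 0.25 to 0.8 m from the base axis. Payload 3.9 kg.
Tool frame: the origin (TCP) lies at the very end of the fingers, on their centre line; the grasp point (between the pads) lies 19 mm behind it; x points along the fingers, z is the direction in which the jaws open and shut, and the axes are right-handed (so a half turn about x gives the same grasp; the last joint's range is limited). The gripper opens to 85 mm and grips with 20 to 120 N. Pads are 22 mm wide; open, the fingers measure 114 mm over their backs; the gripper's body (76 mm by 85 mm) begins 54 mm behind the grasp point. The pads swing forward as they close: fully open they stand 13 mm farther back than shut.
Start: joints at [1.302, 0.26, -0.138, 1.173, 0, 1.571], TCP at [0.139, 0.506, 0.231] pointing down, gripper open.
Joint ranges: [-2.78, 2.78], [-0.83, 1.72], [-1.28, 1.37], [-1.9, 2.12], [-1.57, 1.48], [-3.14, 3.14]. Speed limits (rad/s): [2.57, 2.57, 3.14, 3.14, 3.14, 3.14].

INTERFACE

Orientations are given as a unit quaternion [w, x, y, z].
In Python, from station import env gives the robot as it stands.
- The arm moves only by the tool play_rows, never from a script. Its argument "deltas" is a list of rows, each a list of 7 numbers: the turn, a rotation vector about the tool's x, y, z in rad, then the shift along the tool's x, y, z in cm, then the finger opening in cm, from 0 to 8.54. In form: [[rx, ry, rz, tx, ty, tz, gripper], ...]. A call has 1 to 5 rows; each row shifts and turns the pose as measured when the row begins, along the tool's axes as they then stand; what a row does not reach is not made up. A row lasts 1/12 s, in which the tool goes at most 41.7 mm and 7.16 degrees, less where a joint would pass 70% of its speed; a pose out of reach is approached as far as the arm can. A call with a gripper value outside its range is refused whole. The fingers move at their own pace and stop on an object; "force" is the grip in N (left out, the last holds). Time passes only in rows, so rows that do not move let the fingers close. It gives the time, the measured TCP pose, the force and the opening at its end, in the units of the state.
- env.get_obs(): the state, without advancing time (a new reading comes with each control period).
- env.grab_frame(name): name is "side" or "top" or "wrist"; returns (picture, depth): 384x512x3 uint8, blue, green, red; 384x512 float32, m along the optical axis (not along the pixel's ray), 0 where there is no reading.
- env.camera_info(name): a dict with "fx", "fy", "cx", "cy" (pixels), "distortion" ([k1, k2, p1, p2, k3] as OpenCV has them; the pictures are not rectified), "rvec" (rotation vector, rad) and "tvec" (3), from world to camera coordinates, as OpenCV has them. Camera axes: x right, y down, z forward; pixel columns grow to the right and rows downward; lengths in m; the calibration is good to about 2 mm. A picture is of the moment at which its call begins: read the wrist's pose just before it. camera_info takes no time and is no camera call; for the wrist camera it gives the pose at the moment of the call.
- env.job_done(): hands the job in, once; it reports no verdict.
Trained networks look in the newest picture that a camera, given by its name, has taken for a name from the list of things; names that differ only in an ending like _2 or _b are one class to them, and where a whole thing is asked for, a point or a joint stands for the part that bears it (a point fixed in the world has none). Each returns a list of dicts, best first, with "confidence" (0 to 1); they miss things now and then, are a little off and sometimes report something else, mostly with a low value. They report only what shows in the picture. A call takes as long as a camera call. They do not tell look-alikes from the thing itself.
- env.look_for(target, camera): "at" ([x, y, z] in m, in the coordinates of the camera as it stood for that picture, good to about 4 mm: the middle of the surface that is visible of it).
The state is a dict: "time": time; "joints": joint angles; "dq": joint speeds; "effort": joint torques, N m; "position": TCP position; "eef_rot": TCP orientation; "contact_force": force on the tool from outside, world axes, zero at the start; "torque": the same for the moment, N m; "grip_width": finger opening in m.
Only numpy, scipy, OpenCV 4.12 (cv2) and the standard library are available. Lean on these libraries where they do the work, as an engineer would, in place of code of your own. Each camera call takes 0.05 s, during which the arm holds its last target.

TASK

Make up the display tray for sale: set a spare glass bangle from the mat down flat into each empty well of the teak tray without dropping it, leaving the bangles already in wells, the one that is not needed and everything else alone. Then squeeze the steel spring clip open by its tails, take it off the wall of the slip box and bring it down over the middle of the top edge of the tray's card. Finish while still holding it squeezed wide open there, one jaw on each side of the card and the clip clear of it, never nipping it, so that I can slide a price slip in beside the card.

Things in the scene. Friction and masses are not known exactly. Their poses are not given: they have to be found in the camera images.
- tray: teak display tray, fixed, 230 x 190 mm, 11 mm high, with four round wells 72 mm wide, 6 mm deep (floor 5 mm above the counter), two rows of two, 92 mm apart. Origin: centre of its underside; x points away from the shopkeeper's (robot's) side. An upright card stands at its -x edge between two strips whose tops are 20 mm above the counter.
- well0 (a point): centre of the floor of one of the tray's four wells, 5 mm above the counter; the well may be empty or already hold a bangle
- well1 (a point): centre of the floor of one of the tray's four wells, 5 mm above the counter; the well may be empty or already hold a bangle
- well2 (a point): centre of the floor of one of the tray's four wells, 5 mm above the counter; the well may be empty or already hold a bangle
- well3 (a point): centre of the floor of one of the tray's four wells, 5 mm above the counter; the well may be empty or already hold a bangle
- card: stiff upright white card fixed in the slot of the tray, 3 mm thick, 110 mm wide, its top edge 85 mm above the counter; the nearest well centres are 78 mm from its plane. Origin: middle of its top edge; x is the normal of the card, y runs along the top edge, z up.
- bangle0: one of five identical maroon glass bangles: a ring lying flat, 66 mm outside and 50 mm inside diameter (wall 8 mm thick), 16 mm tall, about 55 g. Two of the five start in wells of the tray, three are spares on the mat. Origin: centre of the ring at its underside; z up.
- bangle1: one of five identical maroon glass bangles: a ring lying flat, 66 mm outside and 50 mm inside diameter (wall 8 mm thick), 16 mm tall, about 55 g. Two of the five start in wells of the tray, three are spares on the mat. Origin: centre of the ring at its underside; z up.
- bangle2: one of five identical maroon glass bangles: a ring lying flat, 66 mm outside and 50 mm inside diameter (wall 8 mm thick), 16 mm tall, about 55 g. Two of the five start in wells of the tray, three are spares on the mat. Origin: centre of the ring at its underside; z up.
- bangle3: one of five identical maroon glass bangles: a ring lying flat, 66 mm outside and 50 mm inside diameter (wall 8 mm thick), 16 mm tall, about 55 g. Two of the five start in wells of the tray, three are spares on the mat. Origin: centre of the ring at its underside; z up.
- bangle4: one of five identical maroon glass bangles: a ring lying flat, 66 mm outside and 50 mm inside diameter (wall 8 mm thick), 16 mm tall, about 55 g. Two of the five start in wells of the tray, three are spares on the mat. Origin: centre of the ring at its underside; z up.
- mat: square grey counter mat, 206 mm a side, 5 mm thick, fixed; the spares and the wider bangle lie on it, one at each corner of a 104 mm square. Origin: centre of its underside.
- slipbox: open wooden box for price slips, fixed, 90 mm (x) x 130 mm (y) x 62 mm high, walls 4 mm. The spring clip sits on the wall on its -x side (the side nearer the robot). Origin: centre of its underside.
- clip: steel spring clip, 42 g, standing on the slip box's wall, jaws down, tails up: two levers on a pin with a coil spring. Origin: middle of the pin, 14 mm above the rim at first; x across the jaws, y along the pin, z up to the tails. Tails: 26 mm wide (y), up to 35 mm above the pin, about 41 mm apart over their outer faces; squeezing them together along x opens the jaws. Jaws 40 mm wide (y).
- clip_lever (a joint): angle between the clip's levers, rad: 0 closed on the 4 mm wall, -0.07 shut, 0.70 fully open, a hard stop where the tails stand parallel, 21 mm over their outer faces, and the tips gape 23 mm. A spring pulls it shut: about 8 N on each tail starts it, 13 N holds it fully open. clip is the +x lever, so its frame tips by half this angle about y.
- tip_a (a point): inner edge of the jaw tip of the clip's +x lever, 28 mm below the pin (26 mm when fully open)
- tip_b (a point): inner edge of the jaw tip of the clip's -x lever
- wide_bangle: bystander, to be left alone: a larger maroon glass bangle, 84 mm outside and 72 mm inside diameter, 12 mm tall, lying on the mat among the spares; too big for the wells
- lac_bangle: bystander, to be left alone: gilt lac bangle, 84 mm outside diameter, 26 mm tall, beyond the tray
- ring_block: bystander, to be left alone: teak block for finger rings, 60 x 110 x 42 mm, beyond the slip box
- loupe: bystander, to be left alone: black loupe, 38 mm across, 30 mm tall, on the robot's side of the slip box
There are look-alikes about, which are no part of the job. What is shaped like the bangle4 but blue or purple is not meant.

How it is judged:
On the way, in this order (a step that is already met when the one before it is completed fails the run):
1. all four wells of the tray hold a glass bangle, let go (distance between any of bangle0, bangle1, bangle2, bangle3, bangle4 and well0 below 0.0045 m and distance between any of bangle0, bangle1, bangle2, bangle3, bangle4 and well1 below 0.0045 m and distance between any of bangle0, bangle1, bangle2, bangle3, bangle4 and well2 below 0.0045 m and distance between any of bangle0, bangle1, bangle2, bangle3, bangle4 and well3 below 0.0045 m and angle between each of bangle0, bangle1, bangle2, bangle3, bangle4's own z axis and vertical below 0.05 rad and contact force between the fingers and bangle0 below 0.1 N and contact force between the fingers and bangle1 below 0.1 N and contact force between the fingers and bangle2 below 0.1 N and contact force between the fingers and bangle3 below 0.1 N and contact force between the fingers and bangle4 below 0.1 N), for 0.2 s.
2. the clip is squeezed open and lifted clear of the slip box (value of joint clip_lever above 0.35 rad and contact force between clip and slipbox below 0.1 N and height (world z) of clip above 0.095 m and contact force between the fingers and clip above 3 N), for 0.2 s.
At the end, for the whole second after the job is handed in: Each well holds a glass bangle flat on its floor (4.5 mm); a spare stays put (20 mm). Fingers alone hold the clip still: joint over 0.45 rad, jaw tips each side of the card, 4 mm or more off its mid-plane, 6 mm or more below its top edge, within 20 mm of the middle, under 0.5 N on card or tray (distance between any of bangle0, bangle1, bangle2, bangle3, bangle4 and well0 below 0.0045 m and distance between any of bangle0, bangle1, bangle2, bangle3, bangle4 and well1 below 0.0045 m and distance between any of bangle0, bangle1, bangle2, bangle3, bangle4 and well2 below 0.0045 m and distance between any of bangle0, bangle1, bangle2, bangle3, bangle4 and well3 below 0.0045 m and angle between each of bangle0, bangle1, bangle2, bangle3, bangle4's own z axis and vertical below 0.05 rad and distance of any of bangle2, bangle3, bangle4 from where it was at the start of the episode below 0.02 m and ((x of tip_a in the frame of card above 0.004 m and x of tip_b in the frame of card below -0.004 m) or (x of tip_b in the frame of card above 0.004 m and x of tip_a in the frame of card below -0.004 m)) and z of each of tip_a, tip_b in the frame of card below -0.006 m and y of clip in the frame of card between -0.02 and 0.02 m and value of joint clip_lever above 0.45 rad and contact force between the fingers and clip above 3 N and contact force between clip and tray below 0.5 N and contact force between clip and slipbox below 0.1 N and height (world z) of clip above 0.088 m and linear speed of each of clip, bangle0, bangle1, bangle2, bangle3, bangle4 below 0.02 m/s); the arm keeps its last pose, push and grip.
It fails at once if a bangle that started in a well is taken out or shifted more than 12 mm (distance of any of bangle0, bangle1 from where it was at the start of the episode above 0.012 m).
It fails at once if a spare bangle is let go in the air, more than about 20 mm up ((height (world z) of bangle2 above 0.028 m and contact force between the fingers and bangle2 below 0.05 N) or (height (world z) of bangle3 above 0.028 m and contact force between the fingers and bangle3 below 0.05 N) or (height (world z) of bangle4 above 0.028 m and contact force between the fingers and bangle4 below 0.05 N)).
It fails at once if the clip nips or presses the card with more than 8 N (contact force between clip and card above 8 N).
It fails at once if a bystander is pushed more than 25 mm (distance of any of wide_bangle, lac_bangle, ring_block, loupe from where it was at the start of the episode above 0.025 m).
It also fails if it takes over 70 s, if anything falls off the work surface, if the arm or the gripper's body presses on something with over 40 N, if the wrist force passes 120 N, or if a joint passes its speed limit or range.

## Working session

There is one attempt and no reset: what is moved stays moved. The work goes in short steps, Python scripts to look and compute and a tool call to move; the robot and the scene stay as the last step left them, time stands still between calls to the robot, and variables do not carry over. Pictures are saved under pics/ and viewed, and the job is handed in when it is done.

Besides the shell and the picture viewer there is one more tool, called after "Call:" in YAML: its name, and indented under it one key for each argument. play_rows: Moves the arm, as the interface text tells. Its arguments: {"type":"object","properties":{"deltas":{"type":"array"},"force":{"type":"number"}},"required":["deltas"]}

```bash
ls; mkdir -p pics; cat > h.py <<'E'
import numpy as np, cv2
from scipy.spatial.transform import Rotation as R
from station import env
def info(n):
    i=env.camera_info(n); K=np.array([[i['fx'],0,i['cx']],[0,i['fy'],i['cy']],[0,0,1.]])
    return K,np.array(i['distortion'],float),R.from_rotvec(np.array(i['rvec']).ravel()).as_matrix(),np.array(i['tvec']).ravel()
def cloud(n,depth,inf=None):
    K,d,Rm,t=inf or info(n)
    h,w=depth.shape
    u,v=np.meshgrid(np.arange(w),np.arange(h))
    p=cv2.undistortPoints(np.stack([u,v],-1).reshape(-1,1,2).astype(np.float64),K,d).reshape(h,w,2)
    P=np.dstack([p*depth[...,None],depth])
    return (P-t)@Rm
def toworld(n,p,inf=None):
    K,d,Rm,t=inf or info(n)
    return (np.array(p)-t)@Rm
def proj(n,P,inf=None):
    K,d,Rm,t=inf or info(n)
    return cv2.projectPoints(np.array(P,float).reshape(-1,1,3),Rm,t,K,d)[0].reshape(-1,2)
E
python3 - <<'E'
from h import *
o=env.get_obs(); print(o)
for n in ['side','top','wrist']:
    i=info(n)
    im,d=env.grab_frame(n); cv2.imwrite(f'pics/{n}0.png',im); np.savez(f'{n}0.npz',im=im,d=d)
    print(n,i[0][0,0],i[3], (-i[3])@i[2])
E
```

```text
pics
{'time': 0.0, 'joints': array([ 1.30199941e+00,  2.60700902e-01, -1.39424415e-01,  1.17269945e+00,
       -2.09465398e-05,  1.57080675e+00]), 'dq': array([ 0.00021097, -0.00064116, -0.00113991, -0.0004657 ,  0.00051071,
       -0.00031318]), 'effort': array([ 3.79738494e-04, -4.05683863e+01,  2.53920418e+01,  1.89779140e-02,
       -1.03384241e-04, -6.56645597e-06]), 'position': array([0.13924321, 0.50546201, 0.23043512]), 'eef_rot': array([ 0.56192411, -0.42893129,  0.5630561 ,  0.42805032]), 'contact_force': array([ 0.07851502,  0.17317289, -0.83489616]), 'torque': array([-0.02358806,  0.01681859,  0.00373998]), 'grip_width': 0.08533889845745385}
side 390.05265602868167 [-0.3920887   0.31024374  0.80332297] [-0.03597424 -0.60618042  0.72564707]
top 403.7407134000283 [0.01132702 0.52915903 1.01145445] [ 0.45785755 -0.00747278  1.04569991]
wrist 312.5241483761292 [-0.52430491 -0.04019876  0.37918887] [0.06171129 0.52746551 0.37184357]
```

View pics/top0.png

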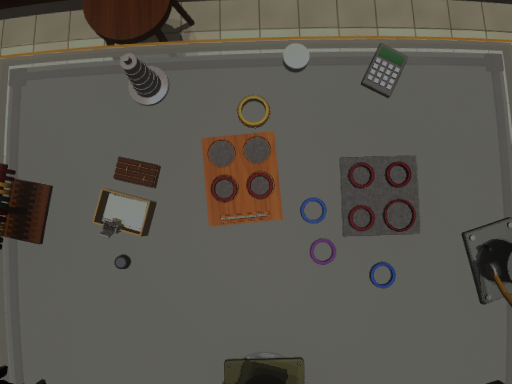

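View pics/side0.png

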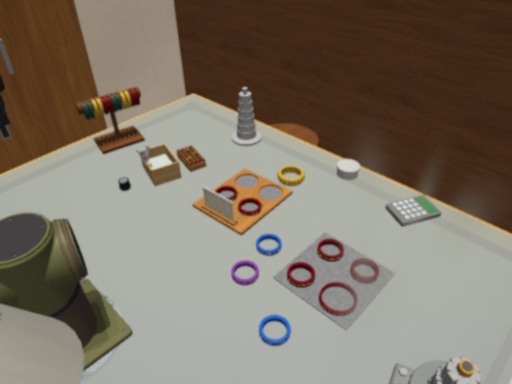

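View pics/wrist0.png

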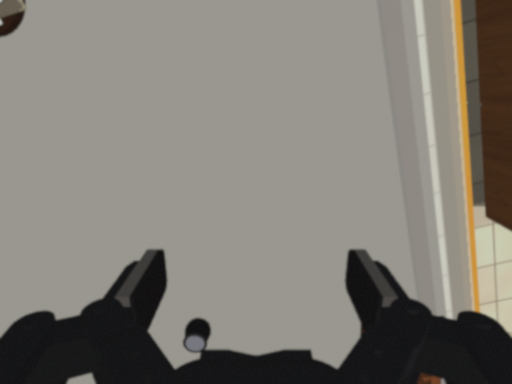

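The top view shows the tray at (243,180) with its two far wells, (221,152) and (257,149), empty. The mat spares are at (361,175), (398,174) and (361,217), and the wide bangle is at (400,215). The clip is at about (112,228) on the slip box. The blue and purple rings lie off the mat.

```bash
python3 - <<'E'
from h import *
z=np.load('top0.npz'); P=cloud('top',z['d']); im=z['im']; np.save('Ptop.npy',P)
cv2.imwrite('pics/top_z.png',cv2.resize(im[120:270,80:430],None,fx=2.28,fy=2.28,interpolation=cv2.INTER_CUBIC))
for (u,v) in [(221,152),(257,149),(224,188),(260,185),(361,175),(398,174),(361,217),(400,215),(112,228),(122,262),(313,211),(323,251),(300,300),(246,216)]:
    print((u,v),P[v,u].round(4))
for n in ['bangle0','mat','tray','card','clip','slipbox','wide_bangle','tip_a']:
    r=env.look_for(n,'top')
    print(n,[(toworld('top',q['at']).round(4).tolist(),round(q['confidence'],2)) for q in r[:9]])
print(proj('top',[env.get_obs()['position']]))
E
```

```text
(221, 152) [0.6403 0.0928 0.0076]
(257, 149) [ 0.645  -0.0012  0.0088]
(224, 188) [0.5459 0.087  0.008 ]
(260, 185) [ 0.5509 -0.0062  0.0087]
(361, 175) [ 0.5694 -0.27    0.0077]
(398, 174) [ 0.5696 -0.3697  0.0063]
(361, 217) [ 0.4603 -0.265   0.0074]
(400, 215) [ 0.4619 -0.368   0.0101]
(112, 228) [0.4505 0.3566 0.0812]
(122, 262) [0.3631 0.3506 0.031 ]
(313, 211) [ 0.48   -0.1418 -0.0016]
(323, 251) [ 0.3759 -0.1637  0.0016]
(300, 300) [ 2.515e-01 -1.005e-01 -1.000e-04]
(246, 216) [0.471  0.029  0.0876]
bangle0 [([0.4593, -0.2654, 0.0235], 0.85), ([0.5718, -0.2653, 0.0169], 0.79), ([0.5393, 0.0849, 0.0205], 0.78), ([0.3098, -0.3139, 0.0178], 0.69), ([0.5699, -0.3665, 0.019], 0.66), ([0.5493, -0.0089, 0.027], 0.56), ([0.4788, -0.137, 0.0166], 0.55), ([0.3782, -0.1606, 0.0171], 0.5)]
mat [([0.5158, -0.3131, 0.0026], 0.75)]
tray [([0.5588, 0.04, 0.0152], 0.93)]
card [([0.5551, 0.0405, 0.0117], 0.24)]
clip [([0.4477, 0.3632, 0.0771], 0.66), ([0.5421, 0.0867, 0.0183], 0.51)]
slipbox []
wide_bangle [([0.4609, -0.367, 0.0151], 0.8)]
tip_a [([0.4522, 0.363, 0.0818], 0.74), ([0.5606, 0.0374, 0.0136], 0.6), ([0.4446, 0.3681, 0.0804], 0.52)]
[[ 26.48690062 374.51235074]]
```

View pics/top_z.png

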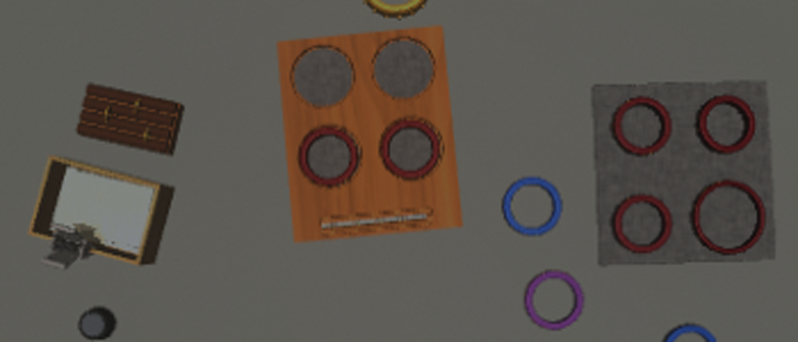

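```bash
cat > m.py <<'E'
from h import *
def ray_plane(n,uv,z,inf=None):
    K,d,Rm,t=inf or info(n)
    p=cv2.undistortPoints(np.array(uv,float).reshape(-1,1,2),K,d).reshape(-1,2)
    dirs=np.c_[p,np.ones(len(p))]@Rm; c=-t@Rm
    s=(z-c[2])/dirs[:,2]
    return c+dirs*s[:,None]
def circ(X):
    from scipy.optimize import least_squares
    c0=X.mean(0)
    f=lambda p:np.hypot(X[:,0]-p[0],X[:,1]-p[1])-p[2]
    r=least_squares(f,[*c0,.033],loss='soft_l1',f_scale=.001).x
    return r
E
python3 - <<'E'
from m import *
z=np.load('top0.npz'); im=z['im']; P=np.load('Ptop.npy')
hsv=cv2.cvtColor(im,cv2.COLOR_BGR2HSV)
H,S,V=cv2.split(hsv)
mar=(((H<8)|(H>172))&(S>110)).astype(np.uint8)
n,l,st,c=cv2.connectedComponentsWithStats(mar)
for i in range(1,n):
    if st[i,4]<60: continue
    m=(l==i).astype(np.uint8)
    cs,_=cv2.findContours(m,cv2.RETR_EXTERNAL,cv2.CHAIN_APPROX_NONE)
    cc=max(cs,key=len).reshape(-1,2)
    # all pixels
    v,u=np.nonzero(m); X=ray_plane('top',np.c_[u,v],0.021)
    Xo=ray_plane('top',cc,0.021)
    print(st[i],'mean-ring fit',circ(X[:,:2]).round(4),'outer',circ(Xo[:,:2]).round(4), 'depthz',np.median(P[...,2][m>0]).round(4))
# tray: orange
orr=((H>5)&(H<20)&(S>150)&(V>100)).astype(np.uint8)
orr=cv2.morphologyEx(orr,cv2.MORPH_CLOSE,np.ones((25,25)))
n,l,st,c=cv2.connectedComponentsWithStats(orr); i=1+st[1:,4].argmax(); print(st[i])
cs,_=cv2.findContours((l==i).astype(np.uint8),cv2.RETR_EXTERNAL,cv2.CHAIN_APPROX_NONE)
X=ray_plane('top',cs[0].reshape(-1,2),0.011)[:,:2]
r=cv2.minAreaRect((X*1000).astype(np.float32)); print('tray',r)
# card via depth
sel=(P[...,2]>.07)&(P[...,2]<.1)&(np.hypot(P[...,0]-.47,P[...,1]-.03)<.09)
Q=P[sel]; print(len(Q),Q.mean(0),cv2.minAreaRect((Q[:,:2]*1000).astype(np.float32)))
# box
sel=(P[...,2]>.05)&(P[...,2]<.075)&(np.hypot(P[...,0]-.49,P[...,1]-.34)<.12)
Q=P[sel]; print(len(Q),Q.mean(0),cv2.minAreaRect((Q[:,:2]*1000).astype(np.float32)))
sel=(P[...,2]>.085)&(P[...,2]<.13)&(np.hypot(P[...,0]-.45,P[...,1]-.36)<.12)
Q=P[sel]; print(len(Q),Q.mean(0),Q.max(0),cv2.minAreaRect((Q[:,:2]*1000).astype(np.float32)))
E
```

```text
[349 163  25  25 207] mean-ring fit [ 0.5688 -0.2673  0.029 ] outer [ 0.5687 -0.2674  0.0314] depthz 0.0221
[386 162  25  25 208] mean-ring fit [ 0.5683 -0.3657  0.029 ] outer [ 0.5682 -0.3656  0.0316] depthz 0.0223
[247 173  26  25 219] mean-ring fit [ 0.55   -0.0052  0.0289] outer [ 0.5501 -0.0053  0.0315] depthz 0.022
[211 176  26  26 227] mean-ring fit [0.5443 0.0869 0.0291] outer [0.5444 0.0872 0.0318] depthz 0.0216
[384 199  31  32 197] mean-ring fit [ 0.4626 -0.3627  0.0384] outer [ 0.4626 -0.3626  0.04  ] depthz 0.0179
[349 206  26  25 208] mean-ring fit [ 0.4584 -0.2628  0.0288] outer [ 0.4583 -0.263   0.0312] depthz 0.0218
[ 202   98   81  128 7408]
tray ((616.1287231445312, 44.74109649658203), (319.23150634765625, 188.95225524902344), 3.882904052734375)
65 [0.46938785 0.0352019  0.08555806] ((469.4565124511719, 35.0889892578125), (3.256042718887329, 107.54208374023438), 3.749549150466919)
437 [0.48589629 0.34474937 0.06122175] ((485.8079528808594, 341.78961181640625), (132.64938354492188, 98.77579498291016), 73.91044616699219)
101 [0.44959752 0.36360503 0.09990093] [0.47487281 0.38201617 0.1138182 ] ((452.5807800292969, 365.5362243652344), (30.10918617248535, 44.04136657714844), 71.93595886230469)
```

```bash
cat > plan.py <<'E'
from h import *
def state():
    o=env.get_obs(); q=o['eef_rot']; M=R.from_quat([q[1],q[2],q[3],q[0]]).as_matrix()
    return o,M
def rep():
    o,M=state()
    print('t',round(o['time'],2),'pos',o['position'].round(4),'jaw deg',np.degrees(np.arctan2(M[1,2],M[0,2])).round(2),'toolx',M[:,0].round(3),'F',o['contact_force'].round(2),'w',round(o['grip_width'],4),'j',o['joints'].round(2))
    return o,M
def go(target,jaw_deg=None):
    """print tool-frame total: rotvec (vertical tool) and shift in start axes; and for a sequence: world shift"""
    o,M=rep()
    d=np.array(target)-o['position']
    if jaw_deg is None: T=M
    else:
        a=np.radians(jaw_deg); 
        c=[]
        for k in (a,a+np.pi):
            z=np.array([np.cos(k),np.sin(k),0]); x=np.array([0,0,-1.]); y=np.cross(z,x)
            c.append(np.c_[x,y,z])
        T=min(c,key=lambda C:np.linalg.norm(R.from_matrix(M.T@C).as_rotvec()))
    rv=R.from_matrix(M.T@T).as_rotvec()
    print('rotvec',rv.round(3),'shift(cm) tool axes now',(M.T@d*100).round(2),'after turn',(T.T@d*100).round(2),'dist',np.linalg.norm(d).round(3))
E
python3 -c "
from plan import *
go([.5687,-.2673,.15],45)
go([.5687,-.2673,.15],-45)
z=np.load('wrist0.npz');P=cloud('wrist',z['d']);d=z['d'];print(d[270,150],P[255,155],P[255,355],P[280,150], P[300,120])
"
```

```text
t 0.55 pos [0.1394 0.5061 0.2313] jaw deg 74.6 toolx [-0. -0. -1.] F [-0.1  -1.47  0.21] w 0.0854 j [ 1.3   0.26 -0.14  1.17  0.    1.57]
rotvec [ 0.517 -0.    -0.   ] shift(cm) tool axes now [  8.13 -61.93 -63.16] after turn [  8.13 -85.04 -24.33] dist 0.888
t 0.55 pos [0.1394 0.5061 0.2313] jaw deg 74.6 toolx [-0. -0. -1.] F [-0.1  -1.47  0.21] w 0.0854 j [ 1.3   0.26 -0.14  1.17  0.    1.57]
rotvec [-1.054 -0.    -0.   ] shift(cm) tool axes now [  8.13 -61.93 -63.16] after turn [  8.13  24.33 -85.04] dist 0.888
0.12675397 [0.11729292 0.46701332 0.25207733] [0.14028886 0.5509538  0.25235364] [0.12184101 0.46707121 0.2642147 ] [0.11663257 0.46426612 0.28215679]
```

```bash
cat >> plan.py <<'E'
def rows(target,jaw_deg,step=4.0,n=None,first=10):
    o,M=rep(); p=o['position'].copy(); target=np.array(target,float)
    a=np.radians(jaw_deg); c=[]
    for k in (a,a+np.pi):
        z=np.array([np.cos(k),np.sin(k),0]); x=np.array([0,0,-1.]); c.append(np.c_[x,np.cross(z,x),z])
    T=min(c,key=lambda C:np.linalg.norm(R.from_matrix(M.T@C).as_rotvec()))
    rv=R.from_matrix(M.T@T).as_rotvec(); d=target-p
    N=n or max(1,int(np.ceil(np.linalg.norm(d)*100/step)),int(np.ceil(np.linalg.norm(rv)/.12)))
    nr=max(1,int(np.ceil(np.linalg.norm(rv)/.12)))
    print('N',N)
    for i in range(min(N,first)):
        r=rv/nr if i<nr else np.zeros(3)
        s=M.T@(d/N)*100
        print([*(float(v) for v in r.round(3)+0.),*(float(v) for v in s.round(2)+0.)])
        M=M@R.from_rotvec(r).as_matrix()
E
python3 -c "
from plan import *
rows([.5687,-.2673,.17],-45)
"
```

```text
t 0.55 pos [0.1394 0.5061 0.2313] jaw deg 74.6 toolx [-0. -0. -1.] F [-0.1  -1.47  0.21] w 0.0854 j [ 1.3   0.26 -0.14  1.17  0.    1.57]
N 23
[-0.117, 0.0, 0.0, 0.27, -2.69, -2.75]
[-0.117, 0.0, 0.0, 0.27, -2.35, -3.04]
[-0.117, 0.0, 0.0, 0.27, -1.98, -3.3]
[-0.117, 0.0, 0.0, 0.27, -1.58, -3.51]
[-0.117, 0.0, 0.0, 0.27, -1.16, -3.67]
[-0.117, 0.0, 0.0, 0.27, -0.73, -3.78]
[-0.117, 0.0, 0.0, 0.27, -0.28, -3.84]
[-0.117, 0.0, 0.0, 0.27, 0.17, -3.84]
[-0.117, 0.0, 0.0, 0.27, 0.62, -3.8]
[0.0, 0.0, 0.0, 0.27, 1.06, -3.7]
```

Call:
play_rows:
  deltas:
    - [-0.12,0,0,0.27,-2.7,-2.75,8.5]
    - [-0.12,0,0,0.27,-2.35,-3.05,8.5]
    - [-0.12,0,0,0.27,-2.0,-3.3,8.5]
    - [-0.12,0,0,0.27,-1.6,-3.5,8.5]
    - [-0.12,0,0,0.27,-1.15,-3.7,8.5]
  force: 30

```text
time: 0.97
position: [0.2312, 0.3496, 0.2173]
eef_rot: [0.414, -0.574, 0.41, 0.576]
contact_force: [0.7, 0.4, 0.7]
grip_width: 0.085
```

```bash
python3 -c "
from plan import *
rows([.5687,-.2673,.17],-45,first=6)
"
```

```text
t 0.97 pos [0.2312 0.3496 0.2173] jaw deg 108.76 toolx [ 0.001  0.007 -1.   ] F [0.71 0.45 0.72] w 0.085 j [ 0.98  0.08 -0.4   1.08  0.    0.66]
N 18
[-0.115, 0.001, 0.001, 0.24, -0.67, -3.85]
[-0.115, 0.001, 0.001, 0.25, -0.23, -3.9]
[-0.115, 0.001, 0.001, 0.25, 0.22, -3.9]
[-0.115, 0.001, 0.001, 0.26, 0.66, -3.85]
[0.0, 0.0, 0.0, 0.26, 1.1, -3.75]
[0.0, 0.0, 0.0, 0.26, 1.1, -3.75]
```

Call:
play_rows:
  deltas:
    - [-0.115,0,0,0.24,-0.65,-3.85,8.5]
    - [-0.115,0,0,0.25,-0.23,-3.9,8.5]
    - [-0.115,0,0,0.25,0.22,-3.9,8.5]
    - [-0.115,0,0,0.25,0.66,-3.85,8.5]
    - [0,0,0,0.25,1.1,-3.75,8.5]

```text
time: 1.38
position: [0.3126, 0.1928, 0.2061]
eef_rot: [-0.29, 0.647, -0.283, -0.646]
contact_force: [1.5, -0.9, 0.6]
grip_width: 0.0848
```

Call:
play_rows:
  deltas:
    - [0,0,0,0.25,1.1,-3.75,8.5]
    - [0,0,0,0.25,1.1,-3.75,8.5]
    - [0,0,0,0.25,1.1,-3.75,8.5]
    - [0,0,0,0.25,1.1,-3.75,8.5]
    - [0,0,0,0.25,1.1,-3.75,8.5]

```text
time: 1.8
position: [0.4011, 0.0085, 0.1938]
eef_rot: [-0.291, 0.649, -0.28, -0.645]
contact_force: [0.6, 0.6, -0.5]
grip_width: 0.085
```

```bash
python3 -c "
from plan import *
rows([.5687,-.2673,.17],-45,first=9)
"
```

```text
t 1.8 pos [0.4011 0.0085 0.1938] jaw deg 132.37 toolx [ 0.011  0.012 -1.   ] F [ 0.56  0.6  -0.5 ] w 0.085 j [ 0.01  0.06 -0.49  1.01  0.01 -0.73]
N 9
[-0.046, 0.001, 0.017, 0.25, 0.69, -3.52]
[0.0, 0.0, 0.0, 0.26, 0.85, -3.48]
[0.0, 0.0, 0.0, 0.26, 0.85, -3.48]
[0.0, 0.0, 0.0, 0.26, 0.85, -3.48]
[0.0, 0.0, 0.0, 0.26, 0.85, -3.48]
[0.0, 0.0, 0.0, 0.26, 0.85, -3.48]
[0.0, 0.0, 0.0, 0.26, 0.85, -3.48]
[0.0, 0.0, 0.0, 0.26, 0.85, -3.48]
[0.0, 0.0, 0.0, 0.26, 0.85, -3.48]
```

Call:
play_rows:
  deltas:
    - [-0.046,0,0.017,0.25,0.7,-3.5,8.5]
    - [0,0,0,0.25,0.85,-3.5,8.5]
    - [0,0,0,0.25,0.85,-3.5,8.5]
    - [0,0,0,0.25,0.85,-3.5,8.5]
    - [0,0,0,0.25,0.85,-3.5,8.5]

```text
time: 2.22
position: [0.4969, -0.1561, 0.1816]
eef_rot: [-0.272, 0.654, -0.271, -0.652]
contact_force: [1.6, 0.3, 0.3]
grip_width: 0.0849
```

Call:
play_rows:
  deltas:
    - [0,0,0,0.25,0.85,-3.5,8.5]
    - [0,0,0,0.25,0.85,-3.5,8.5]
    - [0,0,0,0.25,0.85,-3.5,8.5]
    - [0,0,0,0.25,0.85,-3.0,8.5]
    - [0,0,0,0,0,0,8.5]

```text
time: 2.63
position: [0.574, -0.2895, 0.1698]
eef_rot: [-0.273, 0.655, -0.274, -0.65]
contact_force: [1.7, 0.1, 0.5]
grip_width: 0.0852
```

```bash
cat > wr.py <<'E'
from m import *
from plan import *
import sys
def maroon(im):
    H,S,V=cv2.split(cv2.cvtColor(im,cv2.COLOR_BGR2HSV)); return ((((H<8)|(H>172))&(S>110)&(V>40)).astype(np.uint8))
def shot(tag,cam='wrist'):
    i=info(cam); im,d=env.grab_frame(cam); cv2.imwrite(f'pics/{tag}.png',im); np.savez(f'{tag}.npz',im=im,d=d)
    return i,im,d,cloud(cam,d,i)
def rings(i,im,cam='wrist',ztop=.021,minpx=200):
    m=maroon(im); n,l,st,c=cv2.connectedComponentsWithStats(m)
    for k in range(1,n):
        if st[k,4]<minpx: continue
        mm=(l==k).astype(np.uint8); cs,_=cv2.findContours(mm,cv2.RETR_EXTERNAL,cv2.CHAIN_APPROX_NONE)
        cc=max(cs,key=len).reshape(-1,2)
        X=ray_plane(cam,cc,ztop,i)[:,:2]; f=circ(X)
        print(st[k],'outer circ',f.round(4),'resid',np.abs(np.hypot(*(X-f[:2]).T)-f[2]).mean().round(4))
E
python3 -c "
from wr import *
rep(); i,im,d,P=shot('w1'); rings(i,im); rep()
"
```

```text
t 2.63 pos [ 0.574  -0.2895  0.1698] jaw deg 134.5 toolx [ 0.006 -0.004 -1.   ] F [1.72 0.14 0.5 ] w 0.0852 j [-0.47  0.49  0.05  1.13 -0.   -1.24]
[ 240    0   98   75 1235] outer circ [ 0.4637 -0.3617  0.0377] resid 0.0022
[ 332   68   74   74 1944] outer circ [ 0.4582 -0.2627  0.0317] resid 0.0003
[ 168   76   72   72 1729] outer circ [ 0.5665 -0.364   0.0315] resid 0.0003
[ 245  153   66   63 1465] outer circ [ 0.5673 -0.2675  0.0315] resid 0.0003
[430 303  43  14 295] outer circ [ 0.5447 -0.0143  0.0245] resid 0.0035
t 2.68 pos [ 0.5725 -0.2872  0.1699] jaw deg 134.54 toolx [ 0.004 -0.001 -1.   ] F [ 0.17 -0.11 -0.01] w 0.0849 j [-0.47  0.48  0.04  1.13  0.   -1.24]
```

View pics/w1.png

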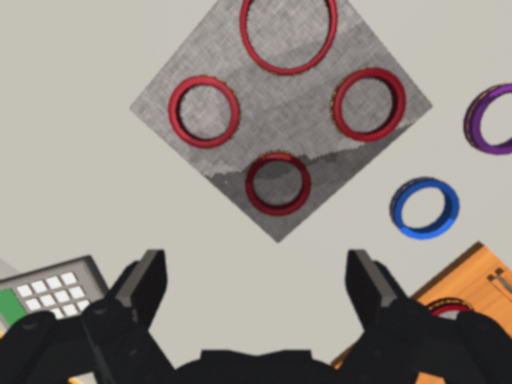

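```bash
python3 -c "
from plan import *
rows([.568,-.2675,.07],-45)
"
```

```text
t 2.68 pos [ 0.5725 -0.2872  0.1699] jaw deg 134.54 toolx [ 0.004 -0.001 -1.   ] F [ 0.17 -0.11 -0.01] w 0.0849 j [-0.47  0.48  0.04  1.13  0.   -1.24]
N 3
[-0.008, -0.004, 0.002, 3.33, -0.35, 0.59]
[0.0, 0.0, 0.0, 3.33, -0.36, 0.57]
[0.0, 0.0, 0.0, 3.33, -0.36, 0.57]
```

Call:
play_rows:
  deltas:
    - [-0.008,-0.004,0,3.0,-0.35,0.58,6.6]
    - [0,0,0,3.0,-0.35,0.57,6.6]
    - [0,0,0,2.5,-0.35,0.57,6.6]
    - [0,0,0,1.0,0,0,6.6]
    - [0,0,0,0,0,0,6.6]

```text
time: 3.1
position: [0.5674, -0.2646, 0.0738]
eef_rot: [-0.272, 0.654, -0.269, -0.652]
contact_force: [-0.1, 0.6, 0.0]
grip_width: 0.0661
```

```bash
python3 -c "
from wr import *
o,M=rep(); i,im,d,P=shot('w2'); rings(i,im)
L=(P-o['position'])@M   # tool frame
for side in (slice(60,256),slice(256,450)):
    S=L[200:384,side].reshape(-1,3); dd=d[200:384,side].ravel()
    ok=(dd>.05)&(S[:,0]>-.06)&(np.abs(S[:,1])<.03)&(np.abs(S[:,2])<.08)&(S[:,0]<.005)
    S=S[ok]; print(len(S), 'x max',np.percentile(S[:,0],[95,99,100]).round(4),'z',np.percentile(S[:,2],[0,1,50,99,100]).round(4),'y',np.percentile(S[:,1],[0,50,100]).round(4))
go([.568,-.2675,.07],-45)
"
```

```text
t 3.1 pos [ 0.5674 -0.2646  0.0738] jaw deg 135.02 toolx [ 0.004  0.002 -1.   ] F [-0.12  0.6   0.01] w 0.0661 j [-0.44  0.53 -0.15  0.9   0.   -1.22]
[ 200    0  132   47 1510] outer circ [ 0.4628 -0.3615  0.0385] resid 0.0022
[ 333   35  112  113 4825] outer circ [ 0.4582 -0.2627  0.0317] resid 0.0002
[  85   45  110  111 4628] outer circ [ 0.5663 -0.3637  0.0317] resid 0.0002
[ 206  163   95   89 3284] outer circ [ 0.5669 -0.2673  0.0316] resid 0.0002
5714 x max [-0.0143 -0.0085 -0.0051] z [-0.0648 -0.0622 -0.0417 -0.0315 -0.0288] y [-0.0131  0.0072  0.0141]
5678 x max [-0.0143 -0.0086 -0.0047] z [0.029  0.0319 0.0418 0.062  0.0651] y [-0.0131  0.0071  0.0142]
t 3.15 pos [ 0.5673 -0.2644  0.0745] jaw deg 135.03 toolx [ 0.004  0.003 -1.   ] F [-0.63  0.53  0.06] w 0.0661 j [-0.44  0.53 -0.14  0.9   0.   -1.22]
rotvec [ 0.001 -0.001  0.005] shift(cm) tool axes now [ 0.45  0.17 -0.27] after turn [ 0.45  0.17 -0.27] dist 0.006
```

View pics/w2.png

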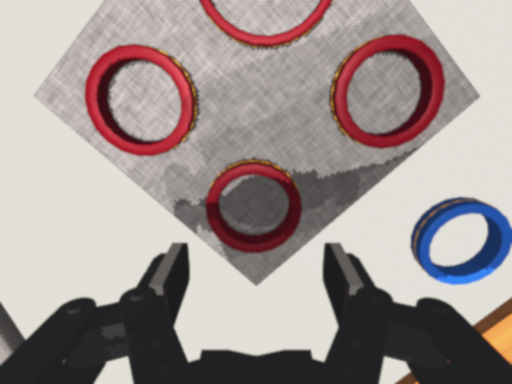

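Call:
play_rows:
  deltas:
    - [0,0,0,0,0.17,-0.2,8.2]
    - [0,0,0,2.0,0,0,8.2]
    - [0,0,0,2.0,0,0,8.2]
    - [0,0,0,1.7,0,0,8.2]
    - [0,0,0,0.5,0,0,8.2]

```text
time: 3.57
position: [0.5739, -0.2684, 0.0209]
eef_rot: [-0.271, 0.66, -0.268, -0.647]
contact_force: [-0.8, 0.0, -0.3]
grip_width: 0.0819
```

```bash
python3 -c "
from plan import *
go([.5675,-.2674,.007],-45)
"
```

```text
t 3.57 pos [ 0.5739 -0.2684  0.0209] jaw deg 135.15 toolx [ 0.018 -0.004 -1.   ] F [-0.78  0.05 -0.25] w 0.0819 j [-0.44  0.58 -0.21  0.76  0.   -1.23]
rotvec [ 0.003 -0.015  0.01 ] shift(cm) tool axes now [1.37 0.4  0.54] after turn [1.39 0.38 0.52] dist 0.015
```

Call:
play_rows:
  deltas:
    - [0,-0.015,0.01,0.3,0.38,0.5,8.2]
    - [0,0,0,0.3,0,0,8.2]

```text
time: 3.73
position: [0.5683, -0.2679, 0.0165]
eef_rot: [-0.269, 0.654, -0.27, -0.653]
contact_force: [-0.8, 0.6, 0.4]
grip_width: 0.0818
```

```bash
python3 -c "
from plan import *
go([.5675,-.2674,.007],-45)
"
```

```text
t 3.73 pos [ 0.5683 -0.2679  0.0165] jaw deg 135.16 toolx [ 0.001 -0.001 -1.   ] F [-0.83  0.59  0.37] w 0.0818 j [-0.44  0.59 -0.21  0.78 -0.   -1.23]
rotvec [ 0.003 -0.001  0.   ] shift(cm) tool axes now [0.95 0.02 0.09] after turn [0.95 0.02 0.09] dist 0.01
```

Call:
play_rows:
  deltas:
    - [0,0,0,0.5,0,0.07,8.2]
    - [0,0,0,0.4,0,0,8.2]
    - [0,0,0,0,0,0,8.2]

```text
time: 3.98
position: [0.5696, -0.2684, 0.0096]
eef_rot: [-0.269, 0.656, -0.27, -0.652]
contact_force: [-0.9, 0.6, -0.2]
grip_width: 0.0823
```

```bash
python3 -c "
from wr import *
go([.5675,-.2674,.007],-45); i,im,d,P=shot('w3')
"
```

```text
t 3.98 pos [ 0.5696 -0.2684  0.0096] jaw deg 135.16 toolx [ 0.005 -0.003 -1.   ] F [-0.92  0.64 -0.2 ] w 0.0823 j [-0.44  0.59 -0.22  0.76 -0.   -1.23]
rotvec [ 0.003 -0.006  0.001] shift(cm) tool axes now [0.26 0.08 0.23] after turn [0.26 0.08 0.22] dist 0.004
```

View pics/w3.png

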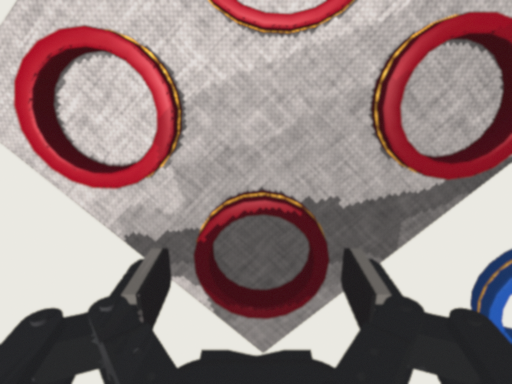

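Call:
play_rows:
  deltas:
    - [0,-0.006,0,0.25,0.05,0.15,8.0]
    - [0,0,0,0,0,0,6.0]
    - [0,0,0,0,0,0,6.0]
    - [0,0,0,0,0,0,6.0]

```text
time: 4.37
position: [0.5691, -0.2681, 0.0094]
eef_rot: [-0.27, 0.654, -0.269, -0.653]
contact_force: [0.6, -0.3, -0.9]
grip_width: 0.064
```

```bash
python3 -c "
from wr import *
go([.5675,-.2674,.007],-45); i,im,d,P=shot('w4'); rings(i,im)
"
```

```text
t 4.37 pos [ 0.5691 -0.2681  0.0094] jaw deg 135.18 toolx [ 0.003  0.001 -1.   ] F [ 0.59 -0.3  -0.95] w 0.064 j [-0.44  0.59 -0.21  0.76  0.   -1.23]
rotvec [ 0.003 -0.001  0.003] shift(cm) tool axes now [0.24 0.07 0.16] after turn [0.24 0.07 0.16] dist 0.003
[ 210    0  141   31 2040] outer circ [ 0.4596 -0.3652  0.0434] resid 0.0021
[ 376   13  136  167 9245] outer circ [ 0.4611 -0.2651  0.0303] resid 0.0021
[   12    26   164   163 11262] outer circ [ 0.5659 -0.3634  0.0318] resid 0.0003
[ 188  197  136  122 7167] outer circ [ 0.5678 -0.2691  0.032 ] resid 0.0003
```

View pics/w4.png

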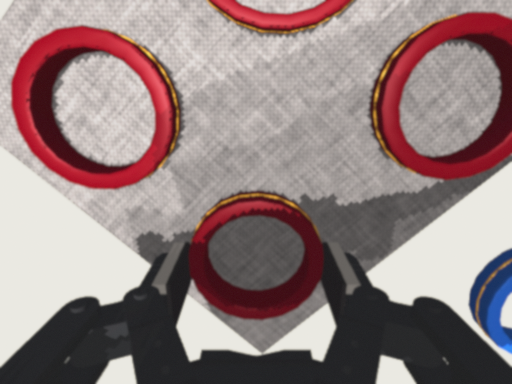

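Call:
play_rows:
  deltas:
    - [0,0,0,-0.8,0,0,6.0]
    - [0,0,0,-1.5,0,0,6.0]
    - [0,0,0,-2.0,0,0,6.0]
    - [0,0,0,-2.0,0,0,6.0]
    - [0,0,0,-1.0,0,0,6.0]

```text
time: 4.83
position: [0.5658, -0.2668, 0.0823]
eef_rot: [0.27, -0.651, 0.269, 0.656]
contact_force: [0.3, -0.3, -0.3]
grip_width: 0.0641
```

```bash
python3 -c "
from wr import *
rows([.642,.0005,.075],-45)
i,im,d,P=shot('w5')
"
```

```text
t 4.83 pos [ 0.5658 -0.2668  0.0823] jaw deg 135.16 toolx [-0.005  0.004 -1.   ] F [ 0.33 -0.29 -0.3 ] w 0.0641 j [-0.44  0.53 -0.12  0.93  0.   -1.23]
N 7
[0.003, 0.007, -0.001, 0.12, -3.47, 1.92]
[0.0, 0.0, 0.0, 0.1, -3.47, 1.93]
[0.0, 0.0, 0.0, 0.1, -3.47, 1.93]
[0.0, 0.0, 0.0, 0.1, -3.47, 1.93]
[0.0, 0.0, 0.0, 0.1, -3.47, 1.93]
[0.0, 0.0, 0.0, 0.1, -3.47, 1.93]
[0.0, 0.0, 0.0, 0.1, -3.47, 1.93]
```

View pics/w5.png

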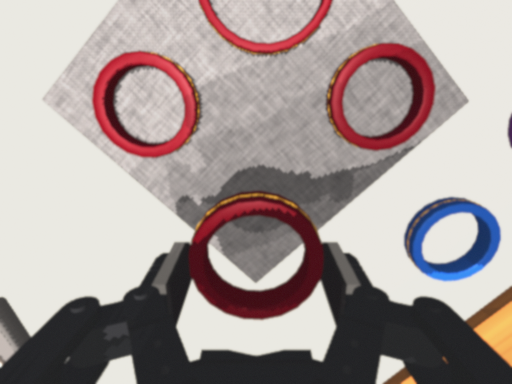

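Call:
play_rows:
  deltas:
    - [0.003,0.007,0,0.1,-2.0,1.1,6.0]
    - [0,0,0,0.1,-3.4,1.9,6.0]
    - [0,0,0,0.1,-3.4,1.9,6.0]
    - [0,0,0,0.1,-3.4,1.9,6.0]
    - [0,0,0,0.1,-3.4,1.9,6.0]

```text
time: 5.3
position: [0.618, -0.1003, 0.0792]
eef_rot: [-0.274, 0.655, -0.278, -0.647]
contact_force: [1.1, 0.5, -0.5]
grip_width: 0.064
```

Call:
play_rows:
  deltas:
    - [0,0,0,0.1,-3.4,1.9,6.0]
    - [0,0,0,0,-2.0,1.0,6.0]
    - [0,0,0,0,0,0,6.0]

```text
time: 5.55
position: [0.6382, -0.0315, 0.0758]
eef_rot: [-0.273, 0.655, -0.274, -0.649]
contact_force: [0.5, -0.1, -0.5]
grip_width: 0.0638
```

```bash
python3 -c "
from wr import *
rows([.642,.0005,.075],-45)
i,im,d,P=shot('w6'); rings(i,im)
print('held', end=' '); rings(i,im,ztop=env.get_obs()['position'][2]-.0044+.016)
"
```

```text
t 5.55 pos [ 0.6382 -0.0315  0.0758] jaw deg 134.48 toolx [ 0.008 -0.005 -1.   ] F [ 0.52 -0.12 -0.51] w 0.0638 j [-0.05  0.54 -0.11  0.91 -0.   -0.82]
N 1
[-0.009, -0.009, 0.002, 0.07, -2.51, 2.02]
[ 331   94  107  102 4228] outer circ [ 0.55   -0.0048  0.0319] resid 0.0003
[ 425  187   87   87 3514] outer circ [0.5454 0.084  0.0318] resid 0.0015
[ 188  196  136  123 6972] outer circ [ 0.6659 -0.0046  0.0483] resid 0.0005
held [ 331   94  107  102 4228] outer circ [ 0.56   -0.0325  0.0211] resid 0.0002
[ 425  187   87   87 3514] outer circ [0.5571 0.0262 0.021 ] resid 0.001
[ 188  196  136  123 6972] outer circ [ 0.6368 -0.0324  0.032 ] resid 0.0003
```

View pics/w6.png

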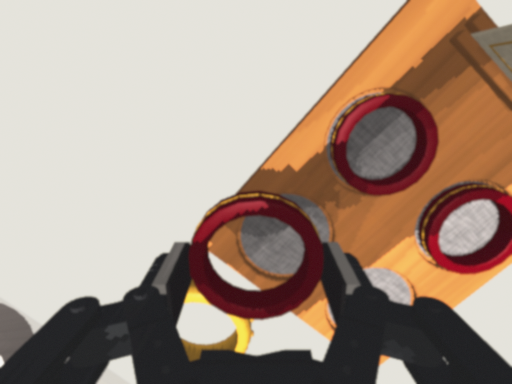

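```bash
python3 - <<'E'
from wr import *
def wells(i,im,cam,pts):
    hsv=cv2.cvtColor(im,cv2.COLOR_BGR2HSV); H,S,V=cv2.split(hsv)
    org=((H>3)&(H<25)&(S>120)).astype(np.uint8)
    for w in pts:
        E=[]
        # radial scan in world at z=.011, find first orange going out from r=.028
        for a in np.linspace(0,2*np.pi,90,endpoint=False):
            r=np.arange(.027,.045,.0003)
            X=np.c_[w[0]+r*np.cos(a),w[1]+r*np.sin(a),np.full(len(r),.011)]
            uv=proj(cam,X,i); 
            if (uv<1).any() or (uv[:,0]>510).any() or (uv[:,1]>382).any(): continue
            s=cv2.remap(S.astype(np.float32),uv[:,0].astype(np.float32).reshape(1,-1),uv[:,1].astype(np.float32).reshape(1,-1),cv2.INTER_LINEAR).ravel()
            k=np.argmax(s>110)
            if s[0]<60 and k>0: E.append([*X[k,:2],s[0]])
        E=np.array(E)
        if len(E)<10: print('few',len(E)); continue
        f=circ(E[:,:2]); print(cam,w,len(E),f.round(4),np.abs(np.hypot(*(E[:,:2]-f[:2]).T)-f[2]).mean().round(4))
z=np.load('top0.npz'); wells(info('top'),z['im'],'top',[(.642,.0005),(.636,.093)])
z=np.load('w6.npz'); wells(info('wrist'),z['im'],'wrist',[(.642,.0005),(.636,.093)])
E
```

```text
top (0.642, 0.0005) 90 [6.425e-01 2.000e-04 3.330e-02] 0.0002
top (0.636, 0.093) 90 [0.6364 0.0918 0.0334] 0.0003
wrist (0.642, 0.0005) 55 [ 0.6391 -0.0023  0.0325] 0.0004
wrist (0.636, 0.093) 44 [0.6335 0.0865 0.0328] 0.001
```

Call:
play_rows:
  deltas:
    - [-0.009,-0.009,0,0,-1.5,1.2,6.0]
    - [0,0,0,1.0,-1.0,0.8,6.0]
    - [0,0,0,1.0,0,0,6.0]
    - [0,0,0,0.5,0,0,6.0]
    - [0,0,0,0,0,0,6.0]

```text
time: 6.02
position: [0.6388, -0.0043, 0.0458]
eef_rot: [0.27, -0.652, 0.273, 0.654]
contact_force: [-0.6, 0.1, -0.3]
grip_width: 0.064
```

```bash
python3 -c "
from wr import *
go([.644,.001,.035],-45)
"
```

```text
t 6.02 pos [ 0.6388 -0.0043  0.0458] jaw deg 134.78 toolx [-0.004 -0.003 -1.   ] F [-0.56  0.09 -0.28] w 0.064 j [-0.01  0.58 -0.14  0.86 -0.   -0.79]
rotvec [-0.004  0.    -0.005] shift(cm) tool axes now [ 1.08 -0.74  0.01] after turn [ 1.08 -0.74  0.01] dist 0.013
```

Call:
play_rows:
  deltas:
    - [-0.004,0,-0.005,0.6,-0.74,0,6.0]
    - [0,0,0,0.5,0,0,6.0]
    - [0,0,0,0.0,0,0,6.0]

```text
time: 6.27
position: [0.6429, -0.002, 0.0324]
eef_rot: [0.271, -0.652, 0.272, 0.654]
contact_force: [-0.2, 0.5, -1.1]
grip_width: 0.0639
```

```bash
python3 -c "
from wr import *
go([.644,.001,.0205],-45)
i,im,d,P=shot('w7'); rings(i,im,ztop=env.get_obs()['position'][2]-.0044+.016)
i,im,d,P=shot('t7','top'); rings(i,im,'top',minpx=60)
cv2.imwrite('pics/t7z.png',cv2.resize(im[120:240,190:300],None,fx=4,fy=4,interpolation=cv2.INTER_CUBIC))
"
```

```text
t 6.27 pos [ 0.6429 -0.002   0.0324] jaw deg 134.8 toolx [-0.003 -0.001 -1.   ] F [-0.2   0.47 -1.1 ] w 0.0639 j [-0.    0.59 -0.14  0.84 -0.   -0.78]
rotvec [-0.003  0.002 -0.002] shift(cm) tool axes now [ 1.19 -0.29  0.13] after turn [ 1.19 -0.29  0.13] dist 0.012
[ 321   41  138  139 7684] outer circ [ 0.5556 -0.0126  0.0269] resid 0.0002
[430 166  70  75 388] outer circ [0.553  0.0559 0.0251] resid 0.0006
[ 437  170   75  111 3488] outer circ [0.5533 0.0591 0.0234] resid 0.0041
[ 188  197  136  123 7181] outer circ [ 0.6413 -0.0031  0.0318] resid 0.0003
[387 162  24  25 199] outer circ [ 0.5684 -0.3659  0.0314] resid 0.0005
[384 199  31  32 191] outer circ [ 0.4625 -0.3627  0.0399] resid 0.0007
[349 206  26  25 209] outer circ [ 0.4582 -0.2629  0.0313] resid 0.0007
```

View pics/w7.png

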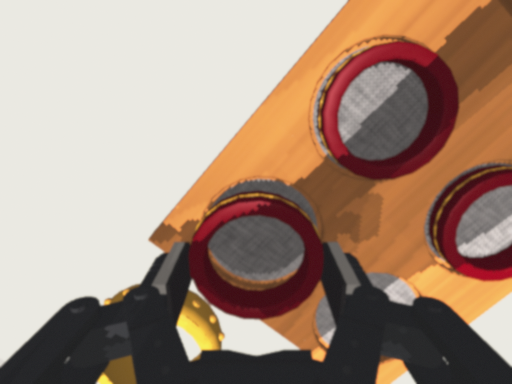

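View pics/t7z.png

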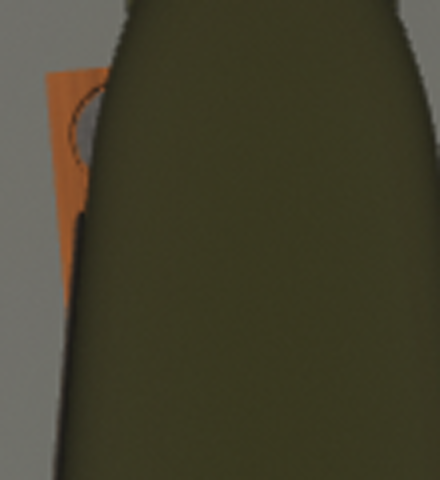

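Call:
play_rows:
  deltas:
    - [-0.003,0,0,0.5,-0.3,0.13,6.0]
    - [0,0,0,0.4,0,0,6.0]
    - [0,0,0,0,0,0,6.0]

```text
time: 6.62
position: [0.6458, 0.0009, 0.0247]
eef_rot: [-0.271, 0.654, -0.271, -0.653]
contact_force: [-0.4, -1.0, -0.6]
grip_width: 0.0641
```

```bash
python3 -c "
from wr import *
go([.644,.001,.0105],-45)
i,im,d,P=shot('w8'); rings(i,im,ztop=env.get_obs()['position'][2]-.0044+.016)
"
```

```text
t 6.62 pos [0.6458 0.0009 0.0247] jaw deg 134.95 toolx [ 0.001 -0.001 -1.   ] F [-0.42 -0.99 -0.62] w 0.0641 j [ 0.    0.6  -0.15  0.82 -0.   -0.78]
rotvec [-0.001 -0.001  0.   ] shift(cm) tool axes now [1.42 0.13 0.14] after turn [1.42 0.12 0.13] dist 0.014
[ 325   27  148  150 8880] outer circ [ 0.5543 -0.0099  0.0284] resid 0.0002
[438 163  71  82 467] outer circ [0.5519 0.062  0.0264] resid 0.0007
[ 446  168   66  115 3259] outer circ [0.5517 0.0655 0.0248] resid 0.0041
[ 188  197  136  122 7199] outer circ [ 6.443e-01 -2.000e-04  3.190e-02] resid 0.0003
```

View pics/w8.png

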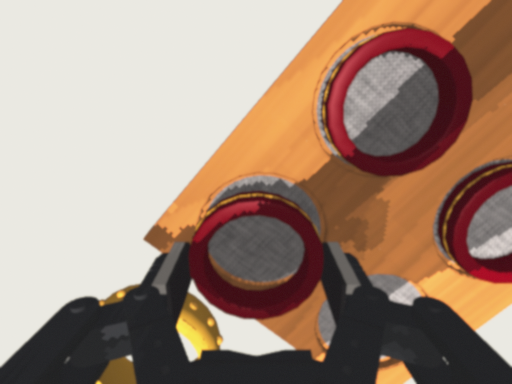

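Call:
play_rows:
  deltas:
    - [0,0,0,0.3,0.12,0.12,6.0]
    - [0,0,0,0.4,0,0,6.0]
    - [0,0,0,0,0,0,6.0]

```text
time: 6.92
position: [0.6446, 0.0012, 0.0179]
eef_rot: [-0.271, 0.654, -0.271, -0.652]
contact_force: [0.5, -0.5, -1.5]
grip_width: 0.0642
```

```bash
python3 -c "
from wr import *
go([.644,.001,.0105],-45)
"
```

```text
t 6.92 pos [0.6446 0.0012 0.0179] jaw deg 134.98 toolx [ 0.002 -0.    -1.   ] F [ 0.49 -0.5  -1.5 ] w 0.0642 j [ 0.    0.61 -0.16  0.8  -0.   -0.78]
rotvec [-0.    -0.002  0.001] shift(cm) tool axes now [0.74 0.05 0.03] after turn [0.74 0.05 0.03] dist 0.007
```

Call:
play_rows:
  deltas:
    - [0,-0.002,0,0.35,0.05,0.03,6.0]
    - [0,0,0,0.3,0,0,6.0]
    - [0,0,0,0,0,0,6.0]

```text
time: 7.17
position: [0.6438, 0.001, 0.0107]
eef_rot: [-0.271, 0.653, -0.27, -0.653]
contact_force: [-0.5, -0.8, -0.5]
grip_width: 0.0638
```

```bash
python3 -c "
from wr import *
go([.644,.001,.0100],-45)
i,im,d,P=shot('w9'); rings(i,im,ztop=env.get_obs()['position'][2]-.0044+.016)
"
```

```text
t 7.17 pos [0.6438 0.001  0.0107] jaw deg 134.98 toolx [ 0.001  0.001 -1.   ] F [-0.47 -0.78 -0.53] w 0.0638 j [ 0.    0.62 -0.17  0.79  0.   -0.78]
rotvec [-0.     0.     0.001] shift(cm) tool axes now [ 0.07 -0.01 -0.01] after turn [ 0.07 -0.01 -0.01] dist 0.001
[  328    25   163   163 10996] outer circ [ 0.5506 -0.0051  0.0315] resid 0.0002
[449 174  63  89 628] outer circ [0.5481 0.0736 0.029 ] resid 0.0011
[ 458  183   54  119 3018] outer circ [0.5472 0.0787 0.0282] resid 0.0044
[ 188  197  136  122 7241] outer circ [6.426e-01 1.000e-04 3.210e-02] resid 0.0003
```

View pics/w9.png

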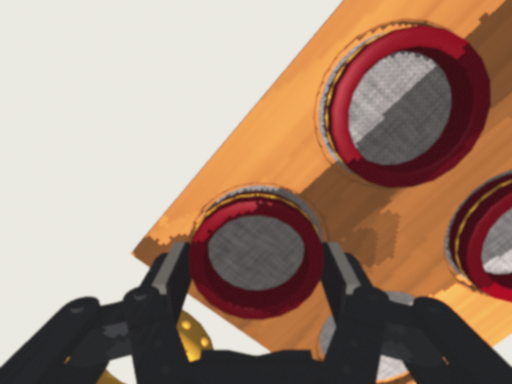

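Call:
play_rows:
  deltas:
    - [0,0,0,0.1,0,0,6.0]
    - [0,0,0,0,0,0,7.6]
    - [0,0,0,0,0,0,8.0]
    - [0,0,0,-1.0,0,0,8.0]
    - [0,0,0,-2.0,0,0,8.0]

```text
time: 7.63
position: [0.6409, 0.001, 0.0373]
eef_rot: [0.27, -0.651, 0.271, 0.655]
contact_force: [0.3, -0.3, 0.7]
grip_width: 0.08
```

Call:
play_rows:
  deltas:
    - [0,0,0,-3.0,0,0,8.2]
    - [0,0,0,-2.0,0,0,8.2]

```text
time: 7.8
position: [0.6399, 0.0009, 0.0891]
eef_rot: [0.27, -0.65, 0.272, 0.656]
contact_force: [0.3, 0.0, 0.8]
grip_width: 0.0823
```

```bash
python3 -c "
from wr import *
rows([.4583,-.2630,.08],-45)
i,im,d,P=shot('w10'); rings(i,im)
"
```

```text
t 7.8 pos [0.6399 0.0009 0.0891] jaw deg 134.98 toolx [-0.01   0.001 -1.   ] F [0.35 0.04 0.78] w 0.0823 j [ 0.    0.54 -0.07  0.97  0.   -0.78]
N 9
[0.0, 0.007, -0.006, 0.12, 3.5, -0.65]
[0.0, 0.0, 0.0, 0.1, 3.5, -0.65]
[0.0, 0.0, 0.0, 0.1, 3.5, -0.65]
[0.0, 0.0, 0.0, 0.1, 3.5, -0.65]
[0.0, 0.0, 0.0, 0.1, 3.5, -0.65]
[0.0, 0.0, 0.0, 0.1, 3.5, -0.65]
[0.0, 0.0, 0.0, 0.1, 3.5, -0.65]
[0.0, 0.0, 0.0, 0.1, 3.5, -0.65]
[0.0, 0.0, 0.0, 0.1, 3.5, -0.65]
[ 298   56   99  102 3756] outer circ [ 0.5498 -0.0041  0.0317] resid 0.0002
[ 388  150   94   87 3492] outer circ [0.5443 0.086  0.0323] resid 0.0005
[ 207  164   90   85 2878] outer circ [6.43e-01 6.00e-04 3.18e-02] resid 0.0003
```

View pics/w10.png

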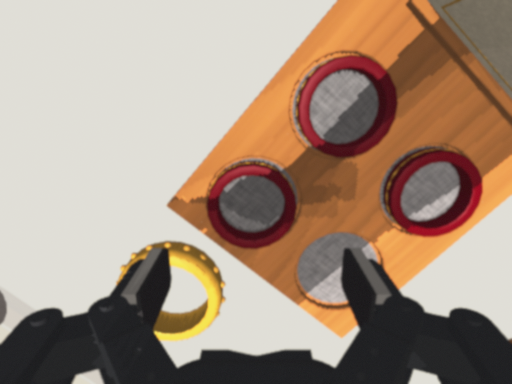

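Call:
play_rows:
  deltas:
    - [0,0.007,-0.006,0,2.5,-0.5,8.2]
    - [0,0,0,0.1,3.5,-0.65,8.2]
    - [0,0,0,0.1,3.5,-0.65,8.2]
    - [0,0,0,0.1,3.5,-0.65,8.2]
    - [0,0,0,0.1,3.5,-0.65,8.2]

```text
time: 8.27
position: [0.5569, -0.1364, 0.0971]
eef_rot: [-0.271, 0.664, -0.262, -0.645]
contact_force: [0.7, -0.4, -0.3]
grip_width: 0.0817
```

Call:
play_rows:
  deltas:
    - [0,0,0,0.1,3.5,-0.65,8.2]
    - [0,0,0,0.1,3.5,-0.65,8.2]
    - [0,0,0,0.1,3.5,-0.65,8.2]
    - [0,0,0,0.1,2.0,-0.4,8.2]
    - [0,0,0,0,0,0,8.2]

```text
time: 8.68
position: [0.4806, -0.252, 0.0958]
eef_rot: [-0.271, 0.666, -0.265, -0.642]
contact_force: [0.1, 0.4, 0.6]
grip_width: 0.082
```

```bash
python3 -c "
from wr import *
rows([.4583,-.2630,.05],-45)
i,im,d,P=shot('w11'); rings(i,im)
"
```

```text
t 8.68 pos [ 0.4806 -0.252   0.0958] jaw deg 135.38 toolx [ 0.034 -0.005 -0.999] F [0.14 0.44 0.6 ] w 0.082 j [-0.49  0.36 -0.37  0.81  0.01 -1.28]
N 2
[0.007, -0.028, 0.02, 2.25, 1.22, 0.47]
[0.0, 0.0, 0.0, 2.29, 1.18, 0.4]
[ 100    0  126  128 3663] outer circ [ 0.4601 -0.3608  0.0397] resid 0.0006
[ 228  122   90   88 2821] outer circ [ 0.4566 -0.2626  0.0315] resid 0.0002
[  22  127   92   86 3385] outer circ [ 0.5646 -0.3634  0.0322] resid 0.0005
```

Call:
play_rows:
  deltas:
    - [0.007,-0.028,0.02,1.8,1.2,0.45,8.2]
    - [0,0,0,1.8,1.0,0.3,8.2]
    - [0,0,0,0.5,0,0,8.2]
    - [0,0,0,0,0,0,8.2]

```text
time: 9.07
position: [0.4661, -0.2613, 0.0576]
eef_rot: [-0.271, 0.657, -0.269, -0.65]
contact_force: [0.1, -0.1, 0.0]
grip_width: 0.0815
```

```bash
python3 -c "
from wr import *
rows([.4578,-.2628,.03],-45)
i,im,d,P=shot('w12'); rings(i,im)
"
```

```text
t 9.07 pos [ 0.4661 -0.2613  0.0576] jaw deg 135.09 toolx [ 0.009 -0.001 -1.   ] F [ 0.06 -0.1   0.04] w 0.0815 j [-0.51  0.4  -0.42  0.74  0.   -1.3 ]
N 1
[0.002, -0.007, 0.006, 2.75, 0.71, 0.5]
[  60   13  149  153 5596] outer circ [ 0.4592 -0.3612  0.0396] resid 0.0002
[ 214  160  104   98 3965] outer circ [ 0.4563 -0.2628  0.0316] resid 0.0003
[   0  167   83   96 3386] outer circ [ 0.5611 -0.3607  0.0303] resid 0.0028
[ 42 166  47  60 205] outer circ [ 0.5559 -0.361   0.0302] resid 0.0005
```

Call:
play_rows:
  deltas:
    - [0.002,-0.007,0.006,1.2,0.7,0.5,8.2]
    - [0,0,0,1.2,0,0,8.2]
    - [0,0,0,0.3,0,0,8.2]
    - [0,0,0,0,0,0,8.2]

```text
time: 9.45
position: [0.461, -0.2614, 0.0317]
eef_rot: [-0.269, 0.655, -0.269, -0.652]
contact_force: [-0.2, 0.3, -0.5]
grip_width: 0.0818
```

```bash
python3 -c "
from wr import *
rows([.457,-.2628,.0085],-45)
i,im,d,P=shot('w13'); rings(i,im)
"
```

```text
t 9.45 pos [ 0.461  -0.2614  0.0317] jaw deg 135.26 toolx [ 0.004 -0.002 -1.   ] F [-0.2   0.26 -0.51] w 0.0818 j [-0.52  0.43 -0.45  0.68  0.   -1.31]
N 1
[0.004, -0.004, 0.001, 2.32, 0.38, 0.2]
[  22    9  174  176 7927] outer circ [ 0.4588 -0.361   0.0395] resid 0.0002
[ 202  177  117  110 5317] outer circ [ 0.4561 -0.263   0.0317] resid 0.0003
[  0 182  62  77 437] outer circ [ 0.5535 -0.3604  0.0295] resid 0.0009
[   0  188   54  105 2497] outer circ [ 0.5584 -0.3607  0.0279] resid 0.0045
```

View pics/w13.png

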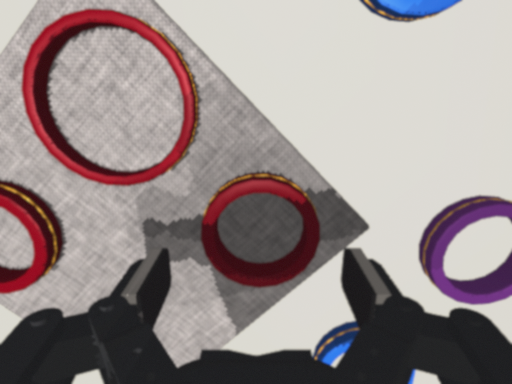

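Call:
play_rows:
  deltas:
    - [0.004,-0.004,0,1.0,0.4,0.2,8.2]
    - [0,0,0,1.0,0,0,8.2]
    - [0,0,0,0.2,0,0,8.2]
    - [0,0,0,0,0,0,8.2]

```text
time: 9.83
position: [0.4579, -0.2634, 0.0092]
eef_rot: [-0.271, 0.655, -0.27, -0.652]
contact_force: [-0.6, -0.4, -0.2]
grip_width: 0.0821
```

```bash
python3 -c "
from wr import *
rows([.457,-.2628,.0085],-45)
i,im,d,P=shot('w14'); rings(i,im)
"
```

```text
t 9.83 pos [ 0.4579 -0.2634  0.0092] jaw deg 135.05 toolx [ 0.004 -0.    -1.   ] F [-0.65 -0.38 -0.25] w 0.0821 j [-0.52  0.46 -0.48  0.63  0.   -1.31]
N 1
[0.001, -0.003, 0.002, 0.07, 0.03, 0.11]
[   0    7  184  201 9869] outer circ [ 0.4577 -0.36    0.0389] resid 0.001
[ 192  198  134  122 7078] outer circ [ 0.4557 -0.2633  0.0318] resid 0.0004
[  0 215  37  74 569] outer circ [ 0.5513 -0.3608  0.0298] resid 0.0014
[   0  231   26   87 1487] outer circ [ 0.559  -0.364   0.0311] resid 0.0035
```

Call:
play_rows:
  deltas:
    - [0,0,0,0.03,0,0.1,8.0]
    - [0,0,0,0,0,0,6.0]
    - [0,0,0,0,0,0,6.0]
    - [0,0,0,0,0,0,6.0]

```text
time: 10.22
position: [0.4573, -0.2628, 0.0102]
eef_rot: [-0.271, 0.655, -0.27, -0.652]
contact_force: [-0.5, -0.7, 0.1]
grip_width: 0.0642
```

```bash
python3 -c "
from wr import *
rep()
i,im,d,P=shot('w15'); rings(i,im)
"
```

```text
t 10.22 pos [ 0.4573 -0.2628  0.0102] jaw deg 135.03 toolx [ 0.004 -0.001 -1.   ] F [-0.47 -0.68  0.05] w 0.0642 j [-0.52  0.46 -0.49  0.63  0.   -1.31]
[   0    7  183  200 9706] outer circ [ 0.4577 -0.36    0.0389] resid 0.001
[ 188  197  136  122 7061] outer circ [ 0.4562 -0.2634  0.032 ] resid 0.0003
[  0 214  37  76 563] outer circ [ 0.5515 -0.3609  0.0301] resid 0.0014
[   0  230   26   86 1468] outer circ [ 0.559  -0.3641  0.0312] resid 0.0035
```

Call:
play_rows:
  deltas:
    - [0,0,0,-0.8,0,0,6.0]
    - [0,0,0,-1.5,0,0,6.0]
    - [0,0,0,-2.0,0,0,6.0]
    - [0,0,0,-2.0,0,0,6.0]
    - [0,0,0,-2.0,0,0,6.0]

```text
time: 10.68
position: [0.4533, -0.2605, 0.0934]
eef_rot: [0.271, -0.651, 0.27, 0.656]
contact_force: [0.1, 0.2, -0.8]
grip_width: 0.0642
```

```bash
python3 -c "
from wr import *
rows([.6375,.0925,.09],-45)
i,im,d,P=shot('w16')
"
```

```text
t 10.68 pos [ 0.4533 -0.2605  0.0934] jaw deg 135.04 toolx [-0.005  0.004 -1.   ] F [ 0.06  0.21 -0.83] w 0.0642 j [-0.52  0.36 -0.38  0.84  0.   -1.31]
N 10
[0.001, 0.007, 0.0, 0.04, -3.8, 1.19]
[0.0, 0.0, 0.0, 0.03, -3.8, 1.19]
[0.0, 0.0, 0.0, 0.03, -3.8, 1.19]
[0.0, 0.0, 0.0, 0.03, -3.8, 1.19]
[0.0, 0.0, 0.0, 0.03, -3.8, 1.19]
[0.0, 0.0, 0.0, 0.03, -3.8, 1.19]
[0.0, 0.0, 0.0, 0.03, -3.8, 1.19]
[0.0, 0.0, 0.0, 0.03, -3.8, 1.19]
[0.0, 0.0, 0.0, 0.03, -3.8, 1.19]
[0.0, 0.0, 0.0, 0.03, -3.8, 1.19]
```

View pics/w16.png

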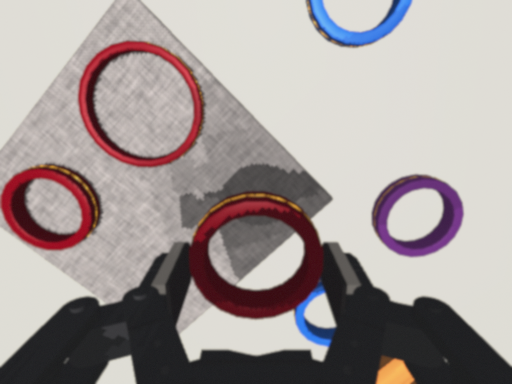

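Call:
play_rows:
  deltas:
    - [0,0.007,0,0,-2.0,0.6,6.0]
    - [0,0,0,0,-3.8,1.2,6.0]
    - [0,0,0,0,-3.8,1.2,6.0]
    - [0,0,0,0,-3.8,1.2,6.0]
    - [0,0,0,0,-3.8,1.2,6.0]

```text
time: 11.15
position: [0.5435, -0.1064, 0.1039]
eef_rot: [-0.274, 0.658, -0.277, -0.644]
contact_force: [0.2, -0.8, -1.1]
grip_width: 0.064
```

Call:
play_rows:
  deltas:
    - [0,0,0,0,-3.8,1.2,6.0]
    - [0,0,0,0,-3.8,1.2,6.0]
    - [0,0,0,0,-3.8,1.2,6.0]
    - [0,0,0,0,-3.0,1.0,6.0]
    - [0,0,0,0,0,0,6.0]

```text
time: 11.57
position: [0.6221, 0.0407, 0.1066]
eef_rot: [-0.274, 0.661, -0.273, -0.643]
contact_force: [1.2, -0.6, -0.0]
grip_width: 0.0645
```

```bash
python3 -c "
from wr import *
rows([.6375,.0928,.05],-45)
"
```

```text
t 11.57 pos [0.6221 0.0407 0.1066] jaw deg 134.49 toolx [ 0.025 -0.009 -1.   ] F [ 1.24 -0.63 -0.05] w 0.0645 j [ 0.07  0.48 -0.13  0.93 -0.01 -0.71]
N 2
[-0.009, -0.024, 0.011, 2.82, -2.34, 1.39]
[0.0, 0.0, 0.0, 2.83, -2.38, 1.3]
```

Call:
play_rows:
  deltas:
    - [-0.009,-0.024,0.011,1.5,-2.3,1.35,6.0]
    - [0,0,0,1.5,-1.5,0.9,6.0]
    - [0,0,0,1.5,-0.4,0.2,6.0]
    - [0,0,0,0.5,0,0,6.0]
    - [0,0,0,0,0,0,6.0]

```text
time: 11.98
position: [0.638, 0.0923, 0.0575]
eef_rot: [-0.269, 0.655, -0.268, -0.653]
contact_force: [-0.5, -0.5, -0.9]
grip_width: 0.0645
```

```bash
python3 -c "
from wr import *
rows([.6375,.0928,.035],-45)
"
```

```text
t 11.98 pos [0.638  0.0923 0.0575] jaw deg 135.34 toolx [ 0.004 -0.    -1.   ] F [-0.54 -0.51 -0.92] w 0.0645 j [ 0.14  0.57 -0.12  0.88 -0.   -0.65]
N 1
[0.006, -0.003, 0.003, 2.25, 0.0, 0.08]
```

Call:
play_rows:
  deltas:
    - [0.006,-0.003,0.003,1.5,0,0.08,6.0]
    - [0,0,0,1.2,0,0,6.0]
    - [0,0,0,0.2,0,0,6.0]
    - [0,0,0,0,0,0,6.0]

```text
time: 12.32
position: [0.6373, 0.0898, 0.0299]
eef_rot: [-0.271, 0.653, -0.272, -0.652]
contact_force: [0.2, -0.4, -0.0]
grip_width: 0.0642
```

```bash
python3 -c "
from wr import *
rows([.6375,.0928,.02],-45)
i,im,d,P=shot('w17'); rings(i,im,ztop=env.get_obs()['position'][2]-.0052+.016)
"
```

```text
t 12.32 pos [0.6373 0.0898 0.0299] jaw deg 134.83 toolx [ 0.001 -0.001 -1.   ] F [ 0.23 -0.39 -0.03] w 0.0642 j [ 0.14  0.6  -0.15  0.83 -0.   -0.64]
N 1
[-0.003, -0.002, 0.0, 0.99, -0.22, 0.2]
[ 177    0  139   52 2772] outer circ [0.5545 0.003  0.0255] resid 0.0026
[ 323   40  140  141 8046] outer circ [0.549  0.0805 0.0276] resid 0.0002
[  49   65  137  134 7515] outer circ [0.6343 0.0064 0.0276] resid 0.0002
[ 188  197  136  122 7074] outer circ [0.6359 0.089  0.0319] resid 0.0003
```

View pics/w17.png

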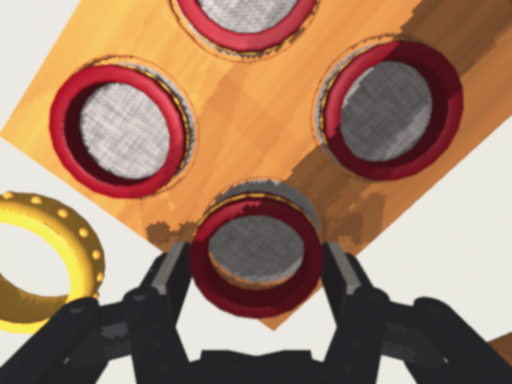

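Call:
play_rows:
  deltas:
    - [-0.003,-0.002,0,0.5,-0.22,0.18,6.0]
    - [0,0,0,0.4,0,0,6.0]
    - [0,0,0,0,0,0,6.0]

```text
time: 12.62
position: [0.6389, 0.0918, 0.0228]
eef_rot: [-0.272, 0.654, -0.27, -0.652]
contact_force: [0.3, -0.0, -0.9]
grip_width: 0.0645
```

```bash
python3 -c "
from wr import *
rows([.6378,.0926,.011],-45)
i,im,d,P=shot('w18'); rings(i,im,ztop=env.get_obs()['position'][2]-.0052+.016)
"
```

```text
t 12.62 pos [0.6389 0.0918 0.0228] jaw deg 134.93 toolx [ 0.003  0.001 -1.   ] F [ 0.3  -0.   -0.87] w 0.0645 j [ 0.14  0.6  -0.15  0.81  0.   -0.64]
N 1
[-0.001, -0.002, 0.003, 1.18, 0.03, 0.14]
[ 178    0  136   44 2651] outer circ [0.5536 0.0019 0.0266] resid 0.0027
[ 326   31  149  150 9128] outer circ [0.5476 0.0829 0.029 ] resid 0.0002
[  37   56  145  143 8517] outer circ [0.6371 0.0053 0.029 ] resid 0.0002
[ 188  197  136  122 7090] outer circ [0.6375 0.0909 0.0319] resid 0.0003
```

Call:
play_rows:
  deltas:
    - [0,-0.002,0.003,0.4,0,0.13,6.0]
    - [0,0,0,0.2,0,0,6.0]
    - [0,0,0,0,0,0,6.0]

```text
time: 12.92
position: [0.6389, 0.0931, 0.0174]
eef_rot: [-0.271, 0.653, -0.271, -0.653]
contact_force: [-0.1, -0.1, -1.0]
grip_width: 0.0644
```

```bash
python3 -c "
from wr import *
rows([.6378,.0926,.011],-45)
"
```

```text
t 12.92 pos [0.6389 0.0931 0.0174] jaw deg 134.94 toolx [ 0.001  0.    -1.   ] F [-0.08 -0.1  -1.01] w 0.0644 j [ 0.14  0.61 -0.16  0.8   0.   -0.64]
N 1
[-0.001, -0.001, 0.001, 0.64, 0.11, 0.04]
```

Call:
play_rows:
  deltas:
    - [0,0,0,0.3,0.11,0.04,6.0]
    - [0,0,0,0.25,0,0,6.0]
    - [0,0,0,0,0,0,6.0]

```text
time: 13.17
position: [0.6379, 0.0927, 0.0114]
eef_rot: [-0.271, 0.654, -0.271, -0.653]
contact_force: [0.4, 0.3, -0.3]
grip_width: 0.0645
```

```bash
python3 -c "
from wr import *
rows([.6378,.0926,.0108],-45)
i,im,d,P=shot('w19'); rings(i,im,ztop=env.get_obs()['position'][2]-.0052+.016)
"
```

```text
t 13.17 pos [0.6379 0.0927 0.0114] jaw deg 134.96 toolx [ 0.001  0.    -1.   ] F [ 0.42  0.34 -0.29] w 0.0645 j [ 0.14  0.62 -0.17  0.79 -0.   -0.64]
N 1
[-0.001, -0.001, 0.001, 0.06, 0.01, 0.0]
[ 173    0  137   41 2806] outer circ [ 0.5513 -0.0007  0.0287] resid 0.0029
[  328    26   162   162 10919] outer circ [0.5447 0.087  0.0315] resid 0.0002
[   16    54   157   153 10269] outer circ [0.6418 0.0027 0.0316] resid 0.0003
[ 189  197  135  122 7136] outer circ [0.6368 0.0919 0.0321] resid 0.0003
```

View pics/w19.png

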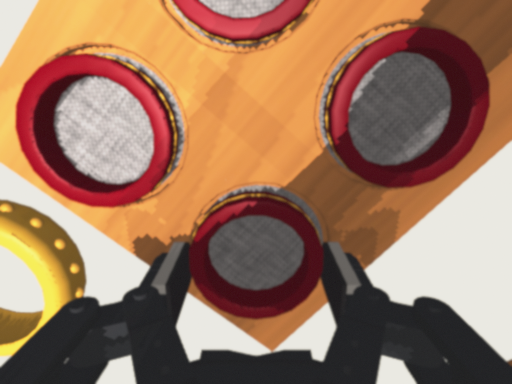

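Call:
play_rows:
  deltas:
    - [0,0,0,0.08,0,0,6.0]
    - [0,0,0,0,0,0,7.6]
    - [0,0,0,0,0,0,8.0]
    - [0,0,0,-1.0,0,0,8.0]
    - [0,0,0,-2.0,0,0,8.0]

```text
time: 13.63
position: [0.6346, 0.0923, 0.038]
eef_rot: [0.27, -0.651, 0.272, 0.655]
contact_force: [-0.3, -0.6, 0.5]
grip_width: 0.0801
```

Call:
play_rows:
  deltas:
    - [0,0,0,-4.0,0,0,8.2]
    - [0,0,0,-4.0,0,0,8.2]
    - [0,0,0,-4.0,0,0,8.2]
    - [0,0,0,-2.0,0,0,8.2]
    - [0,0,0,0,0,0,8.2]

```text
time: 14.05
position: [0.6355, 0.0923, 0.1905]
eef_rot: [0.27, -0.652, 0.271, 0.654]
contact_force: [1.6, 0.6, -0.1]
grip_width: 0.0816
```

```bash
python3 -c "
from wr import *
rep()
i,im,d,P=shot('w20'); rings(i,im)
m=maroon(im); n,l,st,c=cv2.connectedComponentsWithStats(m)
for k in range(1,n):
    if st[k,4]>300: 
        Q=P[l==k]; Q=Q[(Q[:,2]>.012)]; print(st[k][:2],'z',np.percentile(Q[:,2],[50,90,99]).round(4))
shot('s20','side')
"
```

```text
t 14.05 pos [0.6355 0.0923 0.1905] jaw deg 134.96 toolx [-0.003 -0.    -1.   ] F [ 1.55  0.59 -0.12] w 0.0816 j [ 0.14  0.48  0.1   1.19  0.   -0.64]
[ 213    0   72   70 1630] outer circ [ 0.5504 -0.002   0.0311] resid 0.0013
[ 286   65   68   70 1615] outer circ [0.5439 0.0882 0.0317] resid 0.0003
[ 150   76   68   69 1573] outer circ [0.6431 0.002  0.0317] resid 0.0003
[ 223  140   63   61 1328] outer circ [0.6374 0.0927 0.0317] resid 0.0004
[213   0] z [0.0194 0.0205 0.0213]
[286  65] z [0.0193 0.0204 0.0214]
[150  76] z [0.0194 0.0204 0.0213]
[223 140] z [0.0194 0.0204 0.0212]
```

View pics/w20.png

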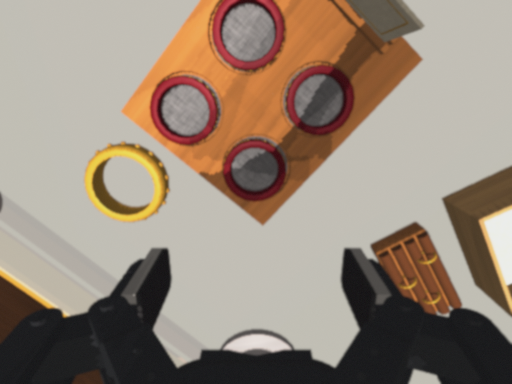

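View pics/s20.png

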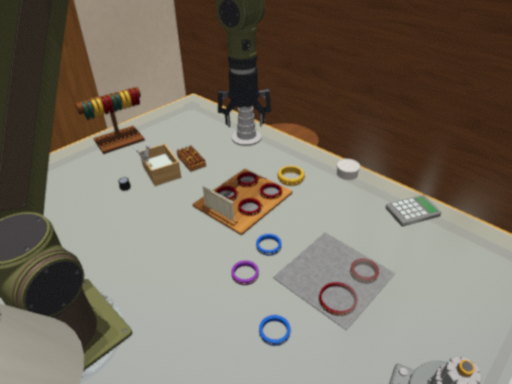

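```bash
python3 -c "
from wr import *
rows([.452,.366,.21],164)
"
```

```text
t 14.15 pos [0.634  0.0921 0.1865] jaw deg 134.96 toolx [-0.007 -0.001 -1.   ] F [ 0.73  0.43 -0.08] w 0.082 j [ 0.14  0.48  0.09  1.18  0.   -0.64]
N 9
[-0.101, 0.001, -0.001, -0.25, -0.72, 3.58]
[-0.101, 0.001, -0.001, -0.25, -1.08, 3.49]
[-0.101, 0.001, -0.001, -0.26, -1.42, 3.37]
[-0.101, 0.001, -0.001, -0.26, -1.76, 3.2]
[-0.101, 0.001, -0.001, -0.26, -2.07, 3.01]
[0.0, 0.0, 0.0, -0.26, -2.37, 2.78]
[0.0, 0.0, 0.0, -0.26, -2.37, 2.78]
[0.0, 0.0, 0.0, -0.26, -2.37, 2.78]
[0.0, 0.0, 0.0, -0.26, -2.37, 2.78]
```

Call:
play_rows:
  deltas:
    - [-0.1,0,0,-0.3,-0.5,2.5,8.2]
    - [-0.1,0,0,-0.3,-1.1,3.5,8.2]
    - [-0.1,0,0,-0.3,-1.4,3.4,8.2]
    - [-0.1,0,0,-0.3,-1.75,3.2,8.2]
    - [-0.1,0,0,-0.3,-2.1,3.0,8.2]

```text
time: 14.57
position: [0.5348, 0.2313, 0.1919]
eef_rot: [0.094, -0.694, 0.102, 0.707]
contact_force: [0.2, 0.4, 0.0]
grip_width: 0.0821
```

Call:
play_rows:
  deltas:
    - [0,0,0,-0.3,-2.35,2.8,8.2]
    - [0,0,0,-0.3,-2.35,2.8,8.2]
    - [0,0,0,-0.3,-2.35,2.8,8.2]
    - [0,0,0,-0.3,-2.35,2.8,8.2]
    - [0,0,0,0,0,0,8.2]

```text
time: 14.98
position: [0.4385, 0.3578, 0.194]
eef_rot: [0.087, -0.688, 0.103, 0.713]
contact_force: [0.4, -0.6, -0.1]
grip_width: 0.0815
```

```bash
python3 -c "
from wr import *
rows([.452,.366,.20],164)
i,im,d,P=shot('w21')
"
```

```text
t 14.98 pos [0.4385 0.3578 0.194 ] jaw deg 164.55 toolx [-0.038 -0.017 -0.999] F [ 0.4  -0.6  -0.06] w 0.0815 j [ 0.68  0.38 -0.07  1.17  0.01 -0.62]
N 1
[0.01, 0.032, -0.026, -0.67, -1.13, -1.06]
```

View pics/w21.png

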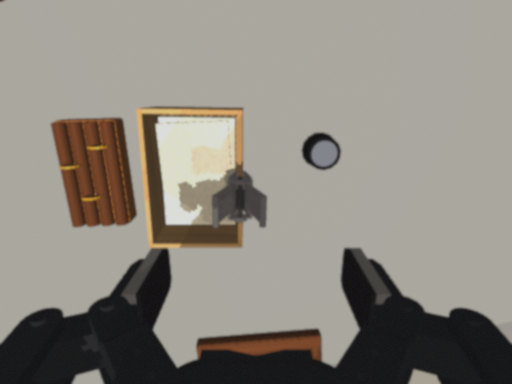

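```bash
cat > clip.py <<'E'
from wr import *
def clipm(P,d,ctr=(.452,.365),yaw=-16,zmin=.068):
    a=np.radians(yaw); ex=np.array([np.cos(a),np.sin(a)]); ey=np.array([-np.sin(a),np.cos(a)])
    X=P[...,:2]-np.array(ctr); lx=X@ex; ly=X@ey
    near=(np.abs(lx)<.04)&(np.abs(ly)<.04)&(d>.02)
    for lo,hi in [(zmin,.08),(.08,.09),(.09,.1),(.1,.107),(.107,.125)]:
        s=near&(P[...,2]>lo)&(P[...,2]<=hi)
        if s.sum()>5: print('z',lo,hi,s.sum(),'lx',np.percentile(lx[s],[1,10,50,90,99]).round(4),'ly',np.percentile(ly[s],[1,50,99]).round(4),'mean',P[s][:,:2].mean(0).round(4))
    r=(np.abs(P[...,2]-.061)<.004)&(np.abs(lx)<.02)&(np.abs(ly)<.09)
    if r.sum()>20:
        Q=P[r]; u=ly[r]; v=lx[r]; out=np.abs(u)>.025
        pf=np.polyfit(u[out],v[out],1); print('rim n',out.sum(),'slope deg',np.degrees(np.arctan(pf[0])).round(2),'lx at 0',pf[1].round(4),'z',np.median(Q[:,2]).round(4),'ly range',u.min().round(3),u.max().round(3))
E
python3 -c "
from clip import *
o=rep()
K,dd,Rm,t=info('wrist')
z=np.load('w21.npz'); P=cloud('wrist',z['d']); clipm(P,z['d'])
z=np.load('top0.npz'); P=np.load('Ptop.npy'); clipm(P,z['d'])
"
```

```text
t 15.03 pos [0.4395 0.3554 0.1932] jaw deg 164.48 toolx [-0.038 -0.02  -0.999] F [-0.09 -0.83 -0.47] w 0.082 j [ 0.68  0.38 -0.07  1.17  0.01 -0.63]
z 0.068 0.08 831 lx [-0.0097 -0.008   0.0015  0.0106  0.012 ] ly [-0.0221 -0.0033  0.0164] mean [0.4525 0.3615]
z 0.08 0.09 323 lx [-0.013  -0.0122  0.0031  0.015   0.0157] ly [-0.0202 -0.0034  0.0151] mean [0.453  0.3615]
z 0.09 0.1 188 lx [-0.0172 -0.015   0.016   0.0176  0.0194] ly [-0.0153 -0.005   0.0102] mean [0.4538 0.3601]
z 0.1 0.107 456 lx [-0.0202 -0.0189  0.0013  0.0215  0.0226] ly [-0.0153 -0.003   0.0107] mean [0.4524 0.3619]
rim n 561 slope deg 1.12 lx at 0 0.005 z 0.0599 ly range -0.078 0.052
z 0.068 0.08 74 lx [-0.0104 -0.0089  0.0008  0.0097  0.0115] ly [-0.0221 -0.0053  0.0166] mean [0.4506 0.36  ]
z 0.08 0.09 71 lx [-0.0145 -0.0126 -0.0008  0.0124  0.0147] ly [-0.02   -0.0027  0.0177] mean [0.4502 0.3634]
z 0.09 0.1 25 lx [-0.0173 -0.0163 -0.0145  0.0153  0.0175] ly [-0.0145 -0.0012  0.0103] mean [0.4451 0.3646]
z 0.1 0.107 22 lx [-0.0211 -0.0204 -0.0167  0.0218  0.0222] ly [-0.0142 -0.0007  0.0114] mean [0.449  0.3647]
z 0.107 0.125 31 lx [-0.0207 -0.0197  0.0177  0.0215  0.0219] ly [-0.015  -0.0033  0.0108] mean [0.4538 0.3619]
rim n 84 slope deg 1.12 lx at 0 0.0047 z 0.0624 ly range -0.079 0.053
```

```bash
python3 -c "
from wr import *
rows([.4524,.3626,.14],163)
"
```

```text
t 15.03 pos [0.4395 0.3554 0.1932] jaw deg 164.48 toolx [-0.038 -0.02  -0.999] F [-0.09 -0.83 -0.47] w 0.082 j [ 0.68  0.38 -0.07  1.17  0.01 -0.63]
N 2
[0.026, 0.031, -0.03, 2.63, -0.6, -0.61]
[0.0, 0.0, 0.0, 2.66, -0.53, -0.51]
```

Call:
play_rows:
  deltas:
    - [0.026,0.031,-0.03,1.8,-0.6,-0.6,8.0]
    - [0,0,0,1.8,-0.5,-0.5,8.0]
    - [0,0,0,1.0,0,0,7.5]
    - [0,0,0,0,0,0,7.5]
  force: 40

```text
time: 15.37
position: [0.4503, 0.3588, 0.1394]
eef_rot: [0.102, -0.698, 0.107, 0.701]
contact_force: [0.1, -0.6, -0.1]
grip_width: 0.0748
```

```bash
python3 -c "
from clip import *
rows([.4524,.3626,.12],163)
i,im,d,P=shot('w22'); clipm(P,d,yaw=-17)
"
```

```text
t 15.37 pos [0.4503 0.3588 0.1394] jaw deg 163.03 toolx [-0.005 -0.007 -1.   ] F [ 0.11 -0.65 -0.12] w 0.0748 j [ 0.67  0.4  -0.17  1.   -0.   -0.6 ]
N 1
[0.001, 0.002, -0.008, 1.93, -0.44, -0.1]
z 0.068 0.08 1260 lx [-0.0114 -0.0096 -0.0002  0.0087  0.0102] ly [-0.0199 -0.0013  0.0183] mean [0.4512 0.3641]
z 0.08 0.09 551 lx [-0.015  -0.014  -0.0009  0.0128  0.0139] ly [-0.0181 -0.0009  0.0184] mean [0.4513 0.3645]
z 0.09 0.1 371 lx [-0.0187 -0.0169 -0.0146  0.0158  0.0178] ly [-0.0129 -0.0024  0.0128] mean [0.4507 0.3635]
z 0.1 0.107 709 lx [-0.0218 -0.0207  0.0155  0.0197  0.0208] ly [-0.0129 -0.001   0.0131] mean [0.4513 0.3644]
z 0.107 0.125 21 lx [-0.0202 -0.0196  0.0161  0.0191  0.0198] ly [-0.0123 -0.0038  0.0105] mean [0.452  0.3635]
rim n 858 slope deg 0.77 lx at 0 0.0042 z 0.0606 ly range -0.075 0.055
```

View pics/w22.png

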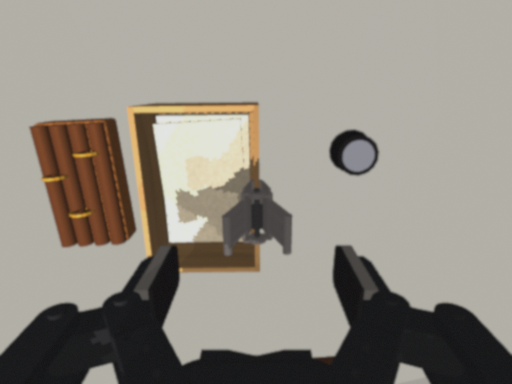

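Call:
play_rows:
  deltas:
    - [0,0.002,-0.008,1.2,-0.6,0.05,7.5]
    - [0,0,0,1.5,0,0,7.5]
    - [0,0,0,0.5,0,0,7.5]
    - [0,0,0,0,0,0,7.5]

```text
time: 15.75
position: [0.4536, 0.3614, 0.1068]
eef_rot: [0.105, -0.699, 0.107, 0.699]
contact_force: [0.5, 0.7, -0.2]
grip_width: 0.075
```

```bash
python3 -c "
from clip import *
rows([.4516,.3647,.086],163)
i,im,d,P=shot('w23'); clipm(P,d,yaw=-17)
"
```

```text
t 15.75 pos [0.4536 0.3614 0.1068] jaw deg 162.75 toolx [-0.001 -0.002 -1.   ] F [ 0.45  0.69 -0.18] w 0.075 j [ 0.67  0.43 -0.22  0.92 -0.   -0.6 ]
N 1
[-0.004, 0.0, -0.002, 2.08, -0.25, 0.29]
z 0.068 0.08 1736 lx [-0.0113 -0.0097 -0.0006  0.0086  0.0102] ly [-0.0201 -0.0013  0.0186] mean [0.4512 0.3642]
z 0.08 0.09 788 lx [-0.0153 -0.0141 -0.0012  0.0129  0.0139] ly [-0.0182 -0.0017  0.0186] mean [0.4507 0.3642]
z 0.09 0.1 551 lx [-0.0188 -0.0171 -0.0148  0.0158  0.0183] ly [-0.013  -0.0021  0.0126] mean [0.4504 0.3636]
z 0.1 0.107 1009 lx [-0.0219 -0.0207 -0.0165  0.0196  0.0207] ly [-0.013  -0.0013  0.0131] mean [0.4511 0.3643]
z 0.107 0.125 415 lx [-0.0398 -0.0374 -0.0349  0.0398  0.04  ] ly [-0.0141 -0.0054  0.0085] mean [0.4282 0.3671]
rim n 1166 slope deg 0.54 lx at 0 0.0043 z 0.0606 ly range -0.075 0.055
```

View pics/w23.png

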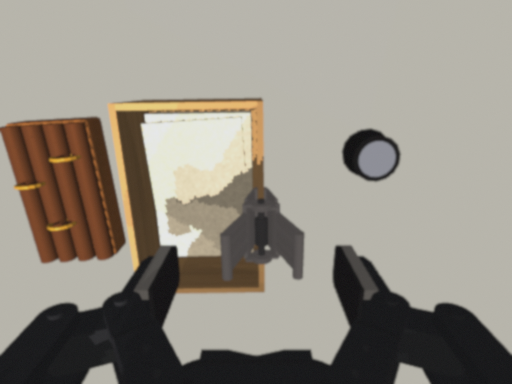

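Call:
play_rows:
  deltas:
    - [0,0,0,0.7,-0.27,0.3,7.5]
    - [0,0,0,0.8,0,0,7.5]
    - [0,0,0,0.2,0,0,7.5]
    - [0,0,0,0,0,0,7.5]

```text
time: 16.13
position: [0.4533, 0.3656, 0.0912]
eef_rot: [-0.107, 0.7, -0.106, -0.698]
contact_force: [-0.2, 1.0, 0.3]
grip_width: 0.0749
```

```bash
python3 -c "
from clip import *
rows([.4515,.365,.086],163)
"
```

```text
t 16.13 pos [0.4533 0.3656 0.0912] jaw deg 162.68 toolx [ 0.003  0.001 -1.   ] F [-0.17  0.96  0.28] w 0.0749 j [ 0.68  0.45 -0.24  0.88 -0.   -0.59]
N 1
[-0.006, -0.002, 0.001, 0.52, 0.11, 0.15]
```

Call:
play_rows:
  deltas:
    - [-0.006,-0.002,0,0.35,0.1,0.15,7.0]
    - [0,0,0,0.1,0,0,5.5]
    - [0,0,0,0,0,0,4.6]
    - [0,0,0,0,0,0,4.6]

```text
time: 16.47
position: [0.4514, 0.3654, 0.0867]
eef_rot: [-0.105, 0.7, -0.103, -0.699]
contact_force: [0.4, -0.6, 0.3]
grip_width: 0.0463
```

```bash
python3 -c "
from clip import *
rows([.4515,.365,.086],163)
i,im,d,P=shot('w24')
"
```

```text
t 16.47 pos [0.4514 0.3654 0.0867] jaw deg 163.09 toolx [ 0.001  0.002 -1.   ] F [ 0.36 -0.56  0.33] w 0.0463 j [ 0.68  0.45 -0.25  0.87  0.   -0.6 ]
N 1
[0.002, -0.001, 0.002, 0.07, 0.04, -0.02]
```

View pics/w24.png

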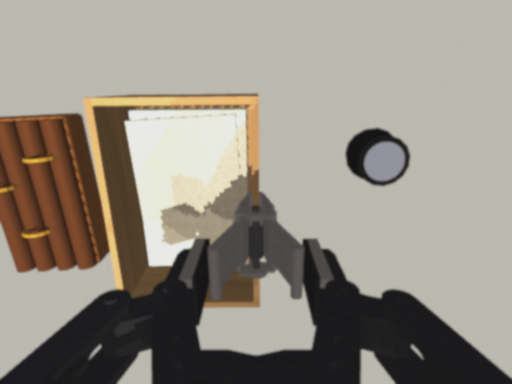

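Tails are centred between the pads, so I'll squeeze now.

Call:
play_rows:
  deltas:
    - [0,0,0,0,0,0,3.8]
    - [0,0,0,0,0,0,3.0]
    - [0,0,0,0,0,0,2.0]
    - [0,0,0,0,0,0,1.5]
    - [0,0,0,0,0,0,1.5]

```text
time: 16.93
position: [0.4518, 0.3657, 0.0873]
eef_rot: [-0.105, 0.7, -0.103, -0.699]
contact_force: [-0.3, -0.2, -0.1]
grip_width: 0.0197
```

```bash
python3 -c "
from clip import *
rep()
i,im,d,P=shot('w25'); clipm(P,d,yaw=-17,ctr=(.4514,.3652))
"
```

```text
t 16.93 pos [0.4518 0.3657 0.0873] jaw deg 163.09 toolx [ 0.002  0.002 -1.   ] F [-0.32 -0.15 -0.1 ] w 0.0197 j [ 0.68  0.45 -0.25  0.87  0.   -0.6 ]
z 0.068 0.08 1181 lx [-0.0098 -0.0074  0.      0.0076  0.0104] ly [-0.0198 -0.0058  0.019 ] mean [0.4505 0.3619]
z 0.08 0.09 108 lx [-0.0151 -0.0097 -0.0078  0.01    0.0156] ly [-0.0127 -0.012  -0.0047] mean [0.4482 0.3546]
z 0.09 0.1 537 lx [-0.0225 -0.0194  0.0051  0.0197  0.0229] ly [-0.0125 -0.0103 -0.0057] mean [0.4488 0.3562]
z 0.1 0.107 1640 lx [-0.0222 -0.0124  0.0051  0.0133  0.0226] ly [-0.0125 -0.0052  0.0139] mean [0.4511 0.3629]
z 0.107 0.125 1891 lx [-0.0226 -0.0172  0.0099  0.0179  0.023 ] ly [-0.0111 -0.0068  0.0115] mean [0.4501 0.36  ]
rim n 1362 slope deg -0.91 lx at 0 0.0033 z 0.0606 ly range -0.076 0.056
```

View pics/w25.png

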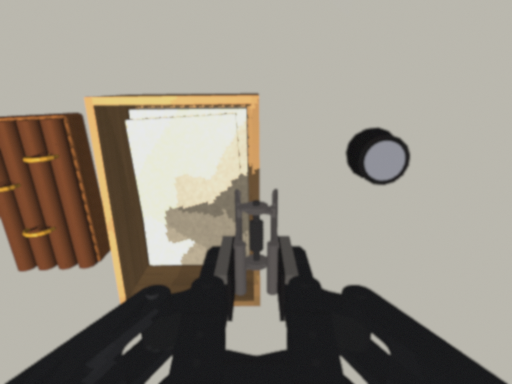

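Call:
play_rows:
  deltas:
    - [0,0,0,-0.5,0,0,1.5]
    - [0,0,0,-1.0,0,0,1.5]
    - [0,0,0,-1.5,0,0,1.5]
    - [0,0,0,-2.0,0,0,1.5]
    - [0,0,0,-2.0,0,0,1.5]

```text
time: 17.4
position: [0.4486, 0.363, 0.157]
eef_rot: [0.102, -0.698, 0.106, 0.701]
contact_force: [1.1, 0.6, -0.3]
grip_width: 0.0196
```

Call:
play_rows:
  deltas:
    - [0,0,0,-1.0,0,0,1.5]
    - [0,0,0,0,0,0,1.5]

```text
time: 17.57
position: [0.4509, 0.3649, 0.1738]
eef_rot: [-0.104, 0.7, -0.104, -0.699]
contact_force: [1.2, 0.3, -1.0]
grip_width: 0.0196
```

```bash
python3 -c "
from clip import *
rows([.4697,.0355,.17],183.75)
i,im,d,P=shot('w26'); i,im,d,P=shot('s26','side')
cv2.imwrite('pics/s26z.png',cv2.resize(im[80:240,80:330],None,fx=3,fy=3,interpolation=cv2.INTER_CUBIC))
"
```

```text
t 17.57 pos [0.4509 0.3649 0.1738] jaw deg 163.09 toolx [ 0.001  0.001 -1.   ] F [ 1.24  0.34 -0.97] w 0.0196 j [ 0.68  0.38 -0.11  1.08  0.   -0.6 ]
N 9
[-0.09, 0.0, 0.0, 0.04, 3.44, -1.26]
[-0.09, 0.0, 0.0, 0.04, 3.54, -0.95]
[-0.09, 0.0, 0.0, 0.04, 3.61, -0.63]
[-0.09, 0.0, 0.0, 0.04, 3.65, -0.3]
[0.0, 0.0, 0.0, 0.04, 3.67, 0.03]
[0.0, 0.0, 0.0, 0.04, 3.67, 0.03]
[0.0, 0.0, 0.0, 0.04, 3.67, 0.03]
[0.0, 0.0, 0.0, 0.04, 3.67, 0.03]
[0.0, 0.0, 0.0, 0.04, 3.67, 0.03]
```

View pics/w26.png

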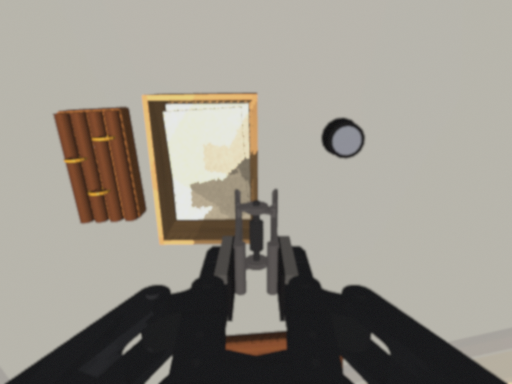

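View pics/s26z.png

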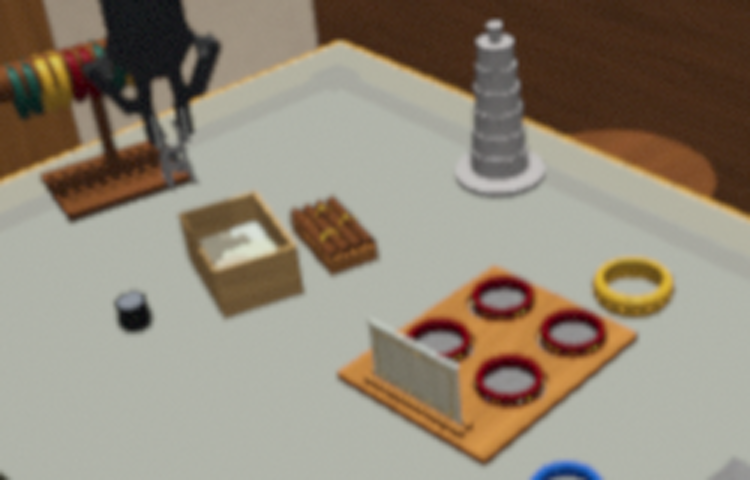

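Call:
play_rows:
  deltas:
    - [-0.09,0,0,0,2.2,-0.9,1.5]
    - [-0.09,0,0,0,3.5,-0.95,1.5]
    - [-0.09,0,0,0,3.6,-0.6,1.5]
    - [-0.09,0,0,0,3.6,-0.3,1.5]
    - [0,0,0,0,3.6,0,1.5]

```text
time: 18.08
position: [0.461, 0.1973, 0.1669]
eef_rot: [-0.033, -0.705, -0.034, 0.708]
contact_force: [1.5, 0.2, -0.6]
grip_width: 0.0197
```

```bash
python3 -c "
from clip import *
rows([.4697,.0355,.17],183.75)
"
```

```text
t 18.08 pos [0.461  0.1973 0.1669] jaw deg -174.52 toolx [-0.004  0.001 -1.   ] F [ 1.52  0.2  -0.55] w 0.0197 j [ 0.4   0.26 -0.31  1.    0.   -1.26]
N 5
[0.03, 0.004, 0.002, -0.07, 3.24, 0.14]
[0.0, 0.0, 0.0, -0.06, 3.24, 0.04]
[0.0, 0.0, 0.0, -0.06, 3.24, 0.04]
[0.0, 0.0, 0.0, -0.06, 3.24, 0.04]
[0.0, 0.0, 0.0, -0.06, 3.24, 0.04]
```

Call:
play_rows:
  deltas:
    - [0.03,0.004,0,-0.1,3.2,0.1,1.5]
    - [0,0,0,-0.1,3.2,0,1.5]
    - [0,0,0,-0.1,3.2,0,1.5]
    - [0,0,0,0,2.0,0,1.5]
    - [0,0,0,0,0,0,1.5]

```text
time: 18.5
position: [0.4629, 0.0693, 0.1647]
eef_rot: [-0.022, -0.703, -0.019, 0.711]
contact_force: [0.4, 0.7, -1.0]
grip_width: 0.0194
```

```bash
python3 -c "
from clip import *
rows([.4697,.0355,.165],183.75)
"
```

```text
t 18.5 pos [0.4629 0.0693 0.1647] jaw deg -176.63 toolx [-0.01  -0.004 -1.   ] F [ 0.39  0.74 -0.99] w 0.0194 j [ 0.15  0.21 -0.38  0.99 -0.   -1.48]
N 1
[-0.007, 0.011, -0.003, -0.02, 3.41, -0.48]
```

Call:
play_rows:
  deltas:
    - [-0.007,0.011,0,0,2.5,-0.48,1.5]
    - [0,0,0,0,0.6,0,1.5]
    - [0,0,0,0,0,0,1.5]
    - [0,0,0,0,0,0,1.5]

```text
time: 18.83
position: [0.4671, 0.0376, 0.1618]
eef_rot: [-0.023, -0.705, -0.022, 0.709]
contact_force: [-0.0, -0.1, -0.1]
grip_width: 0.0197
```

```bash
python3 -c "
from clip import *
rows([.4697,.0355,.165],183.75)
i,im,d,P=shot('w27')
s=(P[...,2]>.079)&(P[...,2]<.092)&(np.abs(P[...,0]-.47)<.02)&(P[...,1]<.1)&(P[...,1]>-.03)&(d>.1)
Q=P[s]; print(len(Q)); pf=np.polyfit(Q[:,1],Q[:,0],1); print('card: x at y=.035',np.polyval(pf,.035),'angle',np.degrees(np.arctan(pf[0])),'y',np.percentile(Q[:,1],[0,1,99,100]).round(4),'z',np.median(Q[:,2]))
i,im,d,P=shot('s27','side')
cv2.imwrite('pics/s27z.png',cv2.resize(im[130:250,180:330],None,fx=5,fy=5,interpolation=cv2.INTER_CUBIC))
"
```

```text
t 18.83 pos [0.4671 0.0376 0.1618] jaw deg -176.38 toolx [-0.005 -0.002 -1.   ] F [-0.01 -0.11 -0.1 ] w 0.0197 j [ 0.08  0.21 -0.39  0.97 -0.   -1.55]
N 1
[-0.002, 0.005, -0.001, -0.32, 0.22, -0.25]
325
card: x at y=.035 0.47005299541699497 angle -3.3483154407052336 y [-0.0187 -0.0183  0.0813  0.0823] z 0.0836232454865705
```

View pics/w27.png

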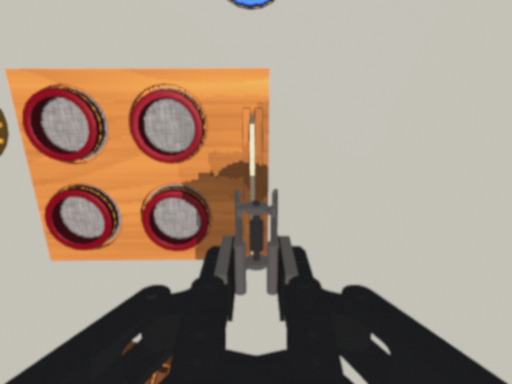

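View pics/s27z.png

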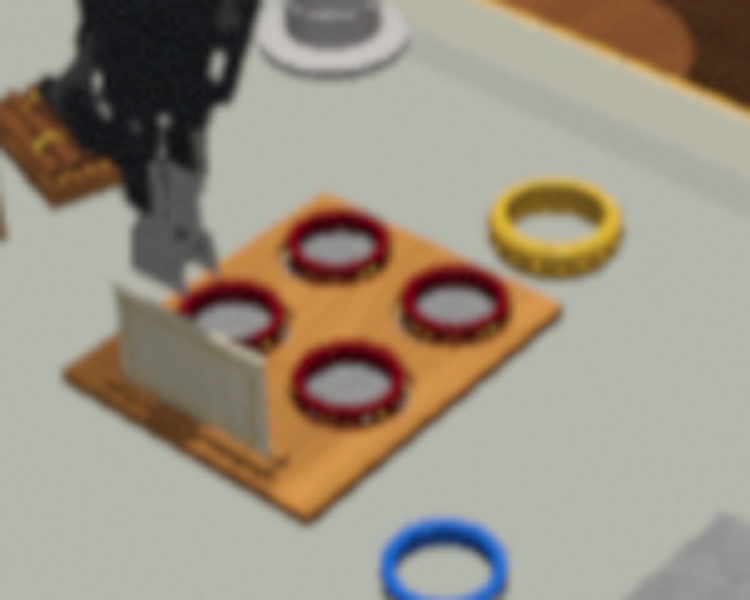

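Call:
play_rows:
  deltas:
    - [0,0.005,0,0,0.2,-0.28,1.5]
    - [0,0,0,0.8,0,0,1.5]
    - [0,0,0,0.8,0,0,1.5]
    - [0,0,0,0,0,0,1.5]

```text
time: 19.27
position: [0.4707, 0.0391, 0.1445]
eef_rot: [0.025, 0.707, 0.024, -0.706]
contact_force: [-0.1, 0.3, -0.2]
grip_width: 0.0195
```

```bash
python3 -c "
from clip import *
rows([.470,.0355,.125],183.6)
i,im,d,P=shot('w28')
"
```

```text
t 19.27 pos [0.4707 0.0391 0.1445] jaw deg -176.04 toolx [ 0.001 -0.    -1.   ] F [-0.13  0.31 -0.21] w 0.0195 j [ 0.08  0.23 -0.42  0.92 -0.   -1.56]
N 1
[0.006, -0.001, -0.001, 1.95, 0.36, 0.1]
```

View pics/w28.png

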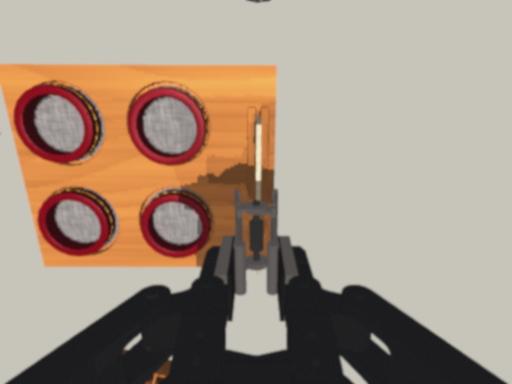

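Call:
play_rows:
  deltas:
    - [0.006,0,0,0.6,0.36,0.05,1.5]
    - [0,0,0,0.7,0,0,1.5]
    - [0,0,0,0.3,0,0,1.5]
    - [0,0,0,0,0,0,1.5]

```text
time: 19.65
position: [0.4702, 0.0355, 0.1269]
eef_rot: [0.022, 0.707, 0.022, -0.707]
contact_force: [-0.4, 0.5, -0.3]
grip_width: 0.0197
```

```bash
python3 -c "
from clip import *
rows([.470,.0355,.109],183.6)
i,im,d,P=shot('w29')
"
```

```text
t 19.65 pos [0.4702 0.0355 0.1269] jaw deg -176.38 toolx [ 0.001 -0.    -1.   ] F [-0.37  0.52 -0.33] w 0.0197 j [ 0.08  0.24 -0.45  0.88 -0.   -1.56]
N 1
[0.0, 0.0, 0.0, 1.79, 0.0, 0.02]
```

View pics/w29.png

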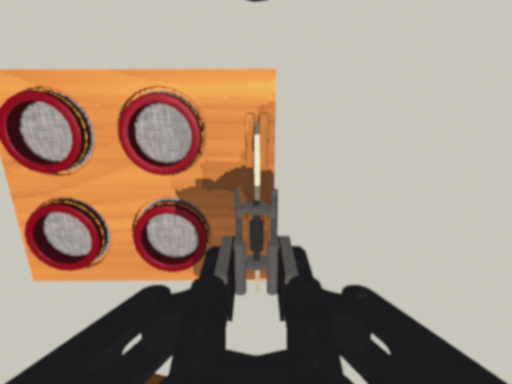

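Call:
play_rows:
  deltas:
    - [0,0,0,0.6,0,0.02,1.5]
    - [0,0,0,0.6,0,0,1.5]
    - [0,0,0,0.2,0,0,1.5]
    - [0,0,0,0,0,0,1.5]
    - [0,0,0,0,0,0,1.5]

```text
time: 20.12
position: [0.4703, 0.0354, 0.1118]
eef_rot: [0.022, 0.707, 0.022, -0.706]
contact_force: [-0.4, -0.0, 0.1]
grip_width: 0.0196
```

```bash
python3 -c "
from clip import *
rows([.470,.0355,.109],183.6)
i,im,d,P=shot('w30')
for lo,hi in [(.07,.08),(.08,.09),(.09,.1),(.1,.11),(.11,.12),(.12,.13),(.13,.14),(.14,.16)]:
    a=np.radians(3.6); ex=np.array([np.cos(a),np.sin(a)]); ey=np.array([-np.sin(a),np.cos(a)])
    X=P[...,:2]-np.array([.47,.0355]); lx=X@ex; ly=X@ey
    s=(np.abs(lx)<.013)&(np.abs(ly)<.024)&(P[...,2]>lo)&(P[...,2]<=hi)&(d>.02)
    if s.sum()>5: print(lo,s.sum(),np.percentile(lx[s],[1,25,50,75,99]).round(4),np.percentile(ly[s],[1,50,99]).round(4))
i,im,d,P=shot('s30','side')
cv2.imwrite('pics/s30z.png',cv2.resize(im[140:240,180:300],None,fx=6,fy=6,interpolation=cv2.INTER_CUBIC))
print([(toworld('side',q['at']).round(4).tolist(),round(q['confidence'],2)) for q in env.look_for('clip','side')])
"
```

```text
t 20.12 pos [0.4703 0.0354 0.1118] jaw deg -176.4 toolx [ 0.001 -0.    -1.   ] F [-0.4  -0.03  0.05] w 0.0196 j [ 0.08  0.26 -0.48  0.84 -0.   -1.56]
N 1
[0.0, -0.001, 0.0, 0.28, -0.02, 0.03]
0.07 118 [-0.0129 -0.0117 -0.0096  0.0107  0.013 ] [-0.0228 -0.018  -0.005 ]
0.08 213 [-0.0118 -0.0058 -0.0004  0.0052  0.0125] [-0.0237 -0.0187  0.016 ]
0.09 1314 [-0.0103 -0.0026  0.0002  0.003   0.0112] [-0.0209 -0.007   0.0184]
0.1 100 [-0.0099 -0.0081  0.0083  0.0091  0.0105] [-0.0136 -0.0127 -0.0024]
0.11 153 [-0.0126 -0.0094 -0.0077  0.0098  0.0128] [-0.0135 -0.0124 -0.0088]
0.12 1385 [-0.0126 -0.0075  0.0052  0.008   0.0124] [-0.0132 -0.0033  0.0134]
0.13 356 [-0.0128 -0.0098 -0.0094  0.0102  0.0129] [-0.0117 -0.0105  0.011 ]
0.14 1211 [-0.0128 -0.011  -0.0094  0.0116  0.0128] [-0.0123 -0.0041  0.011 ]
[([0.4581, 0.0267, 0.089], 0.48)]
```

View pics/w30.png

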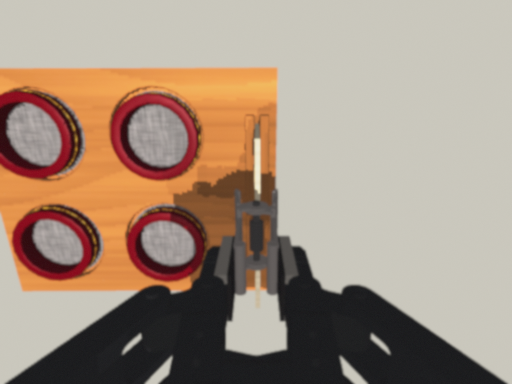

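View pics/s30z.png

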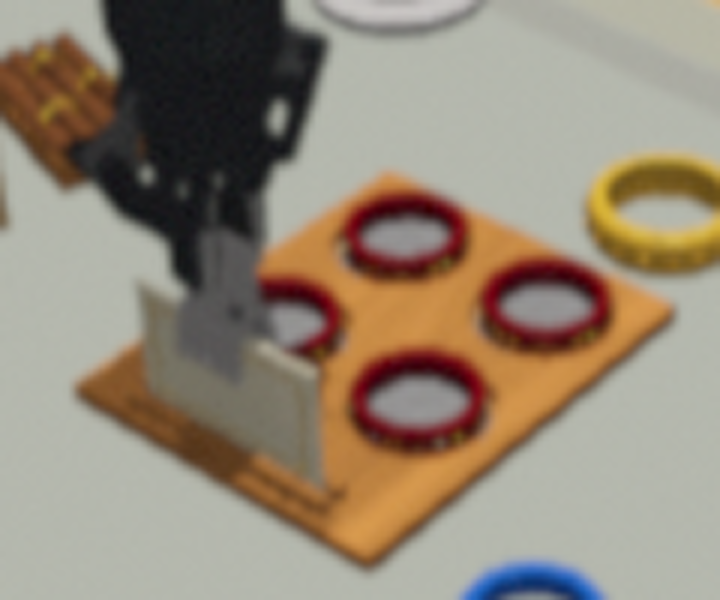

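```bash
python3 -c "
from clip import *
# image is rigid with tool: compare depth of pin region in w25 and w30
for t in ['w25','w26','w28','w30']:
    z=np.load(t+'.npz'); d=z['d']; print(t,'pin',np.median(d[225:245,253:260]).round(4),'cross',np.median(d[206:213,248:266]).round(4),'tailL',np.median(d[255:285,238:243]).round(4),'tailR',np.median(d[255:285,270:275]).round(4),'jawtips', np.median(d[193:203,236:239]).round(4),np.median(d[193:203,275:278]).round(4))
rep()
"
```

```text
w25 pin 0.1744 cross 0.1678 tailL 0.144 tailR 0.1438 jawtips 0.1797 0.1826
w26 pin 0.1745 cross 0.1677 tailL 0.144 tailR 0.1439 jawtips 0.1792 0.1837
w28 pin 0.1743 cross 0.1678 tailL 0.144 tailR 0.1439 jawtips 0.1794 0.1826
w30 pin 0.1742 cross 0.1678 tailL 0.1439 tailR 0.1438 jawtips 0.1796 0.1833
t 20.27 pos [0.4705 0.0354 0.1121] jaw deg -176.4 toolx [ 0.002 -0.    -1.   ] F [-0.42  0.7   0.03] w 0.0199 j [ 0.08  0.26 -0.48  0.84 -0.   -1.56]
```

Call:
play_rows:
  deltas:
    - [0,0,0,0.25,0,0,1.5]
    - [0,0,0,0,0,0,1.5]
    - [0,0,0,0,0,0,1.5]
    - [0,0,0,0,0,0,1.5]
    - [0,0,0,0,0,0,1.5]

```text
time: 20.68
position: [0.4712, 0.0355, 0.1101]
eef_rot: [0.022, 0.708, 0.022, -0.706]
contact_force: [-0.5, 0.1, 0.5]
grip_width: 0.0197
```

```bash
python3 -c "
from clip import *
o,M=rep(); print(o['dq'].round(4))
i,im,d,P=shot('w31'); rings(i,im)
z=d; print('pin',np.median(d[225:245,253:260]).round(4),'tailL',np.median(d[255:285,238:243]).round(4))
s=(P[...,2]>.079)&(P[...,2]<.092)&(np.abs(P[...,0]-.47)<.012)&(P[...,1]<.012)&(P[...,1]>-.03)&(d>.1)
Q=P[s]; pf=np.polyfit(Q[:,1],Q[:,0],1); print('card x at y=.035',np.polyval(pf,.035).round(4),'deg',np.degrees(np.arctan(pf[0])).round(2),'z',np.median(Q[:,2]).round(4),'y min',Q[:,1].min().round(4),len(Q))
i,im,d,P=shot('t31','top'); rings(i,im,'top',minpx=60)
rep()
"
```

```text
t 20.68 pos [0.4712 0.0355 0.1101] jaw deg -176.4 toolx [ 0.003 -0.    -1.   ] F [-0.48  0.14  0.48] w 0.0197 j [ 0.08  0.26 -0.48  0.83 -0.   -1.56]
[-0.0007 -0.0008  0.0017  0.0015  0.0001 -0.0001]
[   0   90   75   89 2674] outer circ [0.6385 0.0008 0.0307] resid 0.002
[ 111   93   88   88 2870] outer circ [ 0.5484 -0.004   0.0318] resid 0.0003
[  13  210   82   71 2649] outer circ [0.6354 0.091  0.0325] resid 0.0006
[ 128  211   79   71 2288] outer circ [0.5422 0.0864 0.0321] resid 0.0004
pin 0.1741 tailL 0.1438
card x at y=.035 0.4698 deg -3.76 z 0.0836 y min -0.0188 329
[244 136  26  25 223] outer circ [ 6.452e-01 -2.000e-04  3.180e-02] resid 0.0006
[209 140  25  25 218] outer circ [0.6386 0.0916 0.0317] resid 0.0007
[387 162  24  25 195] outer circ [ 0.5684 -0.3659  0.0313] resid 0.0005
[259 173  14  24  99] outer circ [ 0.5504 -0.0061  0.0292] resid 0.0026
[384 199  31  32 186] outer circ [ 0.4625 -0.3627  0.0399] resid 0.0007
t 20.78 pos [0.4712 0.0355 0.1101] jaw deg -176.4 toolx [ 0.003 -0.    -1.   ] F [-0.92  0.52  0.6 ] w 0.0199 j [ 0.08  0.26 -0.48  0.83 -0.   -1.56]
```

View pics/w31.png

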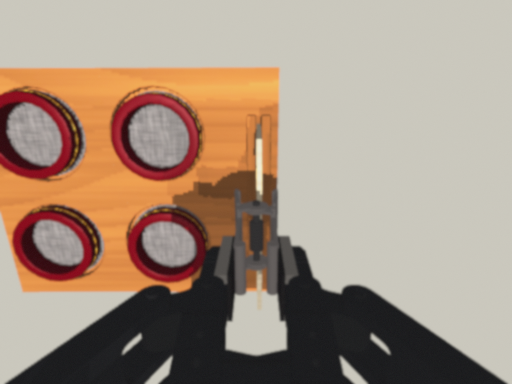

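```bash
python3 -c "
from plan import *
env.job_done(); rep()
"
```

```text
the job is handed in; nothing more can be done
the job is handed in; nothing more can be done
```

The job is handed in at about 20.8 s on the robot's clock. All four wells now hold a bangle, and the gripper is holding the clip wide open over the middle of the card's top edge. No verdict was reported.

**Bangles:** I set two spares from the mat into the two empty far wells. After release, the wrist camera's depth showed all four bangles flat and level, with tops at about 21 mm. The third spare and the wide bangle read the same positions as at the start, to within 0.5 mm in the top camera. The lac bangle, ring block and loupe were not re-measured, and nothing was seen to touch them.

**Clip:** The tails were squeezed to the stop, at about 20 mm opening. The clip did not shift in the grip on the way from the slip box to the card.
- **Height:** by my estimate the pin is about 99 mm up and the jaw tips about 12 mm below the card's top edge. The pin height is inferred from the stated 14 mm above the rim plus the arm's travel, not measured directly.
- **Centring:** the clip is centred to about 1.5 mm across the card and 1 mm along it. The wrist force stayed around 1 N, which is noise level, so I saw no sign of it touching the card.

**Checks that disagreed:**
- **Well centres:** the last top-camera readings put the two placed bangles 2 to 3 mm from the well centres I measured, while the wrist camera had put them within about 2 mm. Both are inside the 3 mm play of the wells and the 4.5 mm limit.
- **Clip detection:** the trained network's single low-confidence side-view reading of the clip was about 10 to 15 mm away from the depth measurements. I did not use it.

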